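Put the ink bottles back at their own stamp pads

TASK

The four ink refill bottles have been put back at the wrong stamp pads: every one stands in the drip cup of a pad of another colour. Exchange them so that each bottle stands upright in the drip cup of the pad of its own colour; the empty steel drip dish is the free spot for parking a bottle on the way. Keep the bottles upright, and never stand or lay one on the tablecloth or the paper, since they are inky underneath.

Things in the scene. Friction and masses are not known exactly. Their poses are not given: they have to be found in the camera images.
- bottle_red: red plastic ink bottle with red ribbed cap and white paper label, loose, about 90 g. Round: body 38 mm in diameter, straight from 0 to 48 mm height, sloping shoulder to 58 mm, cap 27 mm in diameter from 60 to 80 mm (80 mm tall in all). Origin: centre of its underside; z up along the bottle.
- bottle_blue: blue plastic ink bottle with blue ribbed cap and white paper label, loose, about 90 g. Round: body 38 mm in diameter, straight from 0 to 48 mm height, sloping shoulder to 58 mm, cap 27 mm in diameter from 60 to 80 mm (80 mm tall in all). Origin: centre of its underside; z up along the bottle.
- bottle_green: green plastic ink bottle with green ribbed cap and white paper label, loose, about 90 g. Round: body 38 mm in diameter, straight from 0 to 48 mm height, sloping shoulder to 58 mm, cap 27 mm in diameter from 60 to 80 mm (80 mm tall in all). Origin: centre of its underside; z up along the bottle.
- bottle_black: black plastic ink bottle with black ribbed cap and white paper label, loose, about 90 g. Round: body 38 mm in diameter, straight from 0 to 48 mm height, sloping shoulder to 58 mm, cap 27 mm in diameter from 60 to 80 mm (80 mm tall in all). Origin: centre of its underside; z up along the bottle.
- station_red: red stamp-pad station, fixed: grey tray 146 x 106 mm with a drip cup and, behind it, an open red pad tin (98 x 64 mm, top at z 18 mm), its lid folded back flat. Origin: on the table under the cup's centre; x points from cup to pad (pad centre x = 71 mm, lid ends x = 175). Cup: floor at z 6 mm (the bottle stands on it), inner diameter 60 mm, outer 66, rim at z 14 mm.
- station_blue: blue stamp-pad station, fixed: grey tray 146 x 106 mm with a drip cup and, behind it, an open blue pad tin (98 x 64 mm, top at z 18 mm), its lid folded back flat. Origin: on the table under the cup's centre; x points from cup to pad (pad centre x = 71 mm, lid ends x = 175). Cup: floor at z 6 mm (the bottle stands on it), inner diameter 60 mm, outer 66, rim at z 14 mm.
- station_green: green stamp-pad station, fixed: grey tray 146 x 106 mm with a drip cup and, behind it, an open green pad tin (98 x 64 mm, top at z 18 mm), its lid folded back flat. Origin: on the table under the cup's centre; x points from cup to pad (pad centre x = 71 mm, lid ends x = 175). Cup: floor at z 6 mm (the bottle stands on it), inner diameter 60 mm, outer 66, rim at z 14 mm.
- station_black: black stamp-pad station, fixed: grey tray 146 x 106 mm with a drip cup and, behind it, an open black pad tin (98 x 64 mm, top at z 18 mm), its lid folded back flat. Origin: on the table under the cup's centre; x points from cup to pad (pad centre x = 71 mm, lid ends x = 175). Cup: floor at z 6 mm (the bottle stands on it), inner diameter 60 mm, outer 66, rim at z 14 mm.
- dish: round shallow stainless steel drip dish, fixed, empty at the start, the free parking spot for a bottle: 92 mm across, flat floor about 80 mm across at 6 mm above the table, rim 12 mm above the table. Origin: on the table, under its centre; z up. Other desk things stand about, up to 70 mm tall, none within 50 mm of a bottle or of the dish.
Not all that is in view belongs to the job. There is more than one size of the bottle_blue; the job needs the largest.

How it is judged:
At the end, for the whole second after the job is handed in: each of the four bottles stands at rest and released on the floor of the drip cup of its own colour's station: within 12.5 mm of the cup's centre, its underside 3 to 10 mm above the station's origin height, upright within 0.1 rad, slower than 0.02 m/s (horizontal distance between bottle_red and station_red below 0.0125 m and z of bottle_red in the frame of station_red between 0.003 and 0.01 m and angle between each of bottle_red, bottle_blue, bottle_green, bottle_black's own z axis and vertical below 0.1 rad and linear speed of each of bottle_red, bottle_blue, bottle_green, bottle_black below 0.02 m/s and contact force between each of bottle_red, bottle_blue, bottle_green, bottle_black and the fingers below 0.1 N and horizontal distance between bottle_blue and station_blue below 0.0125 m and z of bottle_blue in the frame of station_blue between 0.003 and 0.01 m and horizontal distance between bottle_green and station_green below 0.0125 m and z of bottle_green in the frame of station_green between 0.003 and 0.01 m and horizontal distance between bottle_black and station_black below 0.0125 m and z of bottle_black in the frame of station_black between 0.003 and 0.01 m); the robot touches nothing.
It fails at once if a bottle is tipped over (leans more than 0.6 rad) (angle between any of bottle_red, bottle_blue, bottle_green, bottle_black's own z axis and vertical above 0.6 rad).
It fails at once if a bottle is set on or dropped onto the tablecloth or the paper (its underside comes below 3 mm above the table; cups and dish have their floors at 6 mm) (height (world z) of any of bottle_red, bottle_blue, bottle_green, bottle_black below 0.003 m).
It also fails if it takes over 147 s, if anything falls off the work surface, if the arm or the gripper's body presses on something with over 40 N, if the wrist force passes 120 N, or if a joint passes its speed limit or range.

ROBOT

A 6-joint arm with a two-finger parallel gripper is mounted at the origin on the work surface. World frame = base frame: x ahead of the robot, y to its left, z up, the work surface at z = 0. Lengths are in m, angles in rad, forces in N, time in s.
With the tool pointing down it reaches from about 0.3 to 0.775 m from the base axis. Payload 14.6 kg.
Tool frame: the origin (TCP) lies at the very end of the fingers, on their centre line; the grasp point (between the pads) lies 19 mm behind it; y points along the fingers, z is the direction in which the jaws open and shut, and the axes are right-handed (so a half turn about y gives the same grasp; the last joint's range is limited). The gripper opens to 94 mm and grips with 3 to 60 N. Pads are 16 mm wide; open, the fingers measure 119 mm over their backs; the gripper's body (75 mm by 177 mm) begins 78 mm behind the grasp point.
Start: joints at [1.255, 0.3, 1.521, -0, 1.321, -0.067], TCP at [0.135, 0.533, 0.205] pointing down, gripper open.
Joint ranges: [-3.03, 3.03], [-0.79, 2.21], [0.23, 2.52], [-1.04, 4.18], [0, 3.07], [-2.55, 2.55]. Speed limits (rad/s): [2.22, 2.22, 2.57, 3.14, 3.14, 3.14].

INTERFACE

Orientations are given as [roll, pitch, yaw] about the fixed x, y, z axes, in that order (R = Rz(yaw) Ry(pitch) Rx(roll)).
In Python, from station import get_obs, camera, job gives the robot as it stands.
- The arm moves only by the tool step_arm, never from a script. Its argument "targets" is a list of rows, each a list of 6 numbers: the shift along the tool's x, y, z in mm, then the turn, a rotation vector about the tool's x, y, z in degrees. In form: [[dx, dy, dz, rx, ry, rz], ...]. A call has 1 to 12 rows; each row shifts and turns the commanded pose from where the row before left it, along the tool's axes as they then stand; what a row does not reach is not made up. A row lasts 1/8 s, in which the tool goes at most 62.5 mm and 10.7 degrees, less where a joint would pass 70% of its speed; a pose out of reach is approached as far as the arm can. A call is refused whole if a number of a shift passes 62.5 or a number of a turn 10.7, either way. A call with a gripper value outside its range is refused whole. "gripper" is the opening, from -1 (shut) to 1 (fully open), set as the call begins (left out, the last holds). The fingers move at their own pace and stop on an object; "squeeze" is the grip in N (left out, the last holds). Time passes only in rows, so rows that do not move let the fingers close. It gives the time, the measured TCP pose, the force and the opening at its end, in the units of the state.
- get_obs(): the state, without advancing time (a new reading comes with each control period).
- camera(name): name is "scene" or "side" or "wrist"; returns a dict with "pixels" (480x640x3 uint8, red, green, blue), "intrinsics" (3x3 intrinsics, pixels), "R" (3x3) and "t" (3): a world point X has camera coordinates R X + t; the wrist camera has in their place "tool_from_camera" (4x4, takes a point from camera to tool coordinates, whose origin is the TCP and whose axes are the tool frame's). Camera axes: x right, y down, z forward; pixel columns grow to the right and rows downward; lengths in m; the calibration is good to about 2 mm. A picture is of the moment at which its call begins: read the wrist's pose just before it. There is no depth.
- job.hand_in(): hands the job in, once; it reports no verdict.
The state is a dict: "time_s": time; "qpos": joint angles; "joint_vel": joint speeds; "tau": joint torques, N m; "ee_pos": TCP position; "eef_rot": TCP orientation; "force": force on the tool from outside, world axes, zero at the start; "moment": the same for the moment, N m; "grip_width": finger opening in m.
Only numpy, scipy, OpenCV 4.12 (cv2) and the standard library are available. Lean on these libraries where they do the work, as an engineer would, in place of code of your own. Each camera call takes 0.05 s, during which the arm holds its last target.

## Working session

There is one attempt and no reset: what is moved stays moved. The work goes in short steps, Python scripts to look and compute and a tool call to move; the robot and the scene stay as the last step left them, time stands still between calls to the robot, and variables do not carry over. Pictures are saved under pics/ and viewed, and the job is handed in when it is done.

Besides the shell and the picture viewer there is one more tool, called after "Emit:" by a JSON object that holds its "api" and its "payload", one argument or row to a line. step_arm: Moves the arm, as the interface text tells. Its arguments: {"type":"object","properties":{"targets":{"type":"array","items":{"type":"array","items":{"type":"number"}}},"gripper":{"type":"number"},"squeeze":{"type":"number"}},"required":["targets"]}

```bash
ls; mkdir -p pics; python3 - <<'E'
from station import get_obs,camera,job
import cv2,numpy as np
o=get_obs()
for k,v in o.items(): print(k,np.round(v,4).tolist())
for n in("scene","side","wrist"):
    c=camera(n); cv2.imwrite(f"pics/{n}0.png",c["pixels"][...,::-1])
    print(n,{k:np.round(v,4).tolist() for k,v in c.items() if k!="pixels"})
E
```

```text
pics
time_s 0.0
qpos [1.2554, 0.3004, 1.5216, -0.0, 1.3207, -0.0666]
joint_vel [-0.0001, -0.001, 0.0003, 0.0011, -0.0009, 0.0007]
tau [0.0026, -53.1801, -35.2748, 0.0709, 0.0242, -0.0001]
ee_pos [0.1353, 0.5328, 0.2049]
eef_rot [-1.572, 0.0001, -0.2488]
force [0.4469, 0.0541, 0.1054]
moment [-0.0149, 0.0206, -0.0389]
grip_width 0.0939
scene {'intrinsics': [[466.214, 0.0, 325.1216], [0.0, 466.214, 234.1236], [0.0, 0.0, 1.0]], 'R': [[-0.5727, 0.8197, -0.0095], [0.5272, 0.3594, -0.77], [-0.6278, -0.446, -0.638]], 't': [0.3168, -0.2156, 1.42]}
side {'intrinsics': [[478.9203, 0.0, 321.5572], [0.0, 478.9203, 241.832], [0.0, 0.0, 1.0]], 'R': [[0.9581, -0.286, 0.0166], [-0.1446, -0.5328, -0.8338], [0.2473, 0.7964, -0.5518]], 't': [-0.4605, 0.0676, 1.0354]}
wrist {'intrinsics': [[421.3781, 0.0, 324.3209], [0.0, 421.3781, 244.7105], [0.0, 0.0, 1.0]], 'tool_from_camera': [[0.0014, 0.9734, 0.2293, -0.0647], [-0.0008, -0.2293, 0.9734, -0.1796], [1.0, -0.0016, 0.0005, 0.001], [0.0, 0.0, 0.0, 1.0]]}
```

View pics/scene0.png

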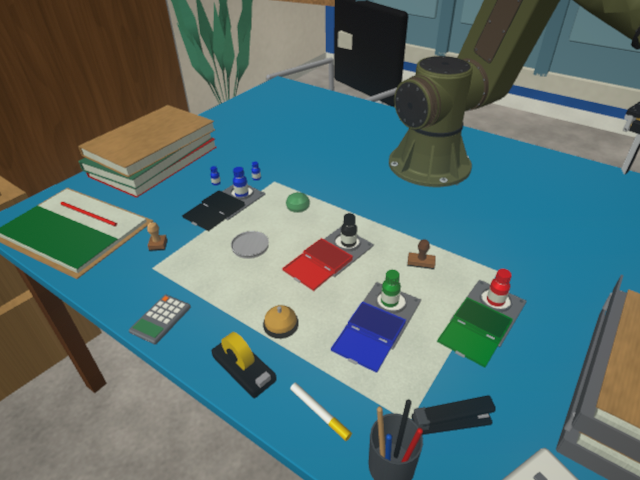

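View pics/side0.png

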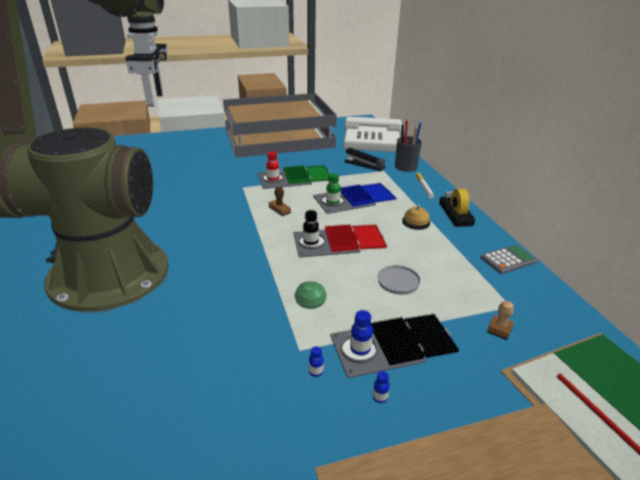

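View pics/wrist0.png

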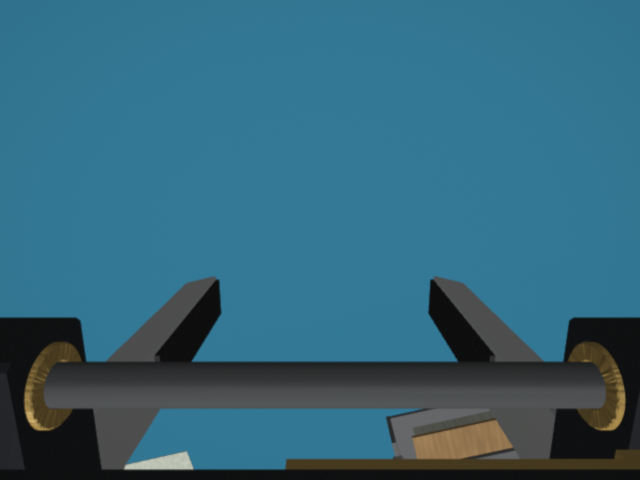

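Blue candidates: the large bottle in the black cup, scene (240,183) / side (361,335), and two small ones on the cloth, scene (215,176) and (256,171). I choose the one at (240,183). The bottles sit as follows: blue at the black station, black at red, red at green, green at blue. I'll check this in enlarged crops.

```bash
python3 - <<'E'
import cv2,numpy as np
def crop(n,x,y,w,h,s):
    im=cv2.imread(f"pics/{n}0.png")[y:y+h,x:x+w]
    im=cv2.resize(im,None,fx=s,fy=s,interpolation=cv2.INTER_CUBIC)
    for i in range(0,w,10):
        cv2.putText(im,str(x+i),(i*s,8),0,.3,(0,255,255),1); cv2.line(im,(i*s,10),(i*s,14),(0,255,255),1)
    for j in range(0,h,10):
        cv2.putText(im,str(y+j),(0,j*s+4),0,.3,(0,255,255),1)
    return im
A=[("scene",205,155,66,50),("scene",315,205,66,50),("scene",360,262,66,50),("scene",468,262,66,50)]
cv2.imwrite("pics/sc.png",np.vstack([np.hstack([crop(*a,6) for a in A[:2]]),np.hstack([crop(*a,6) for a in A[2:]])]))
A=[("side",328,305,66,60),("side",280,205,66,60),("side",302,165,66,60),("side",243,145,66,60)]
cv2.imwrite("pics/sd.png",np.vstack([np.hstack([crop(*a,5) for a in A[:2]]),np.hstack([crop(*a,5) for a in A[2:]])]))
cv2.imwrite("pics/dish.png",np.hstack([crop("scene",220,220,60,45,6),crop("side",370,255,60,45,6)]))
E
```

```text
(no output)
```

View pics/sc.png

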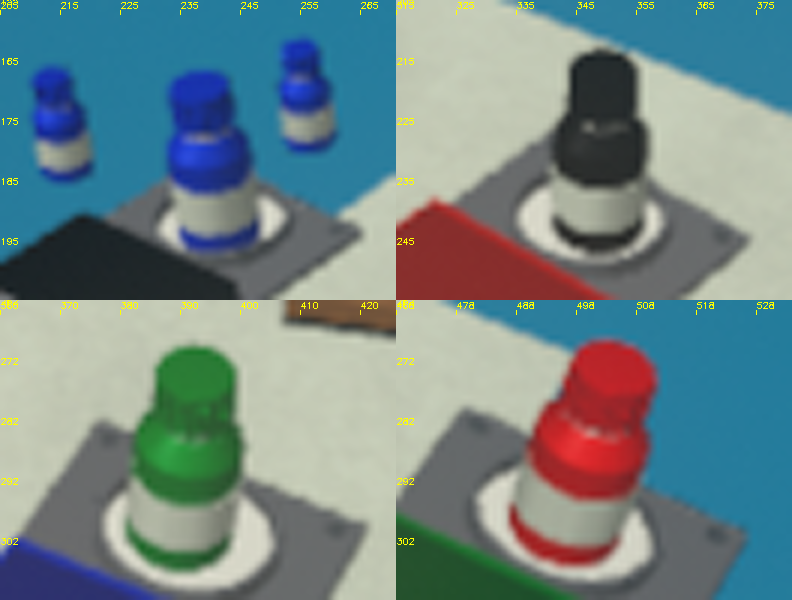

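View pics/sd.png

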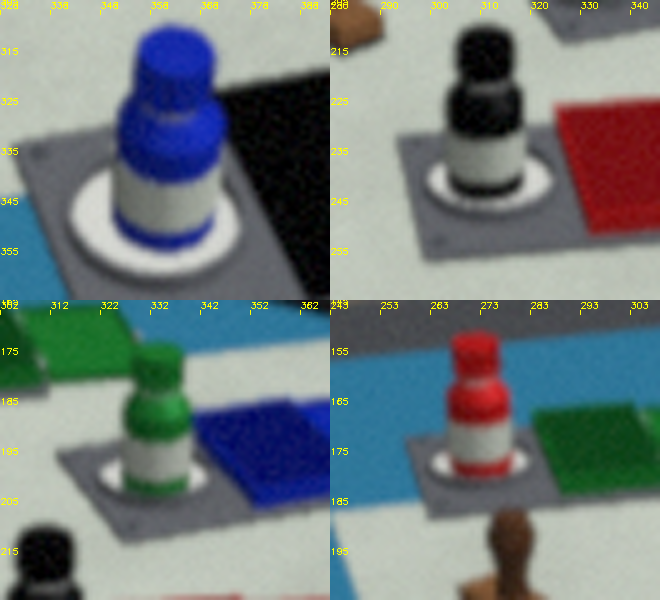

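View pics/dish.png

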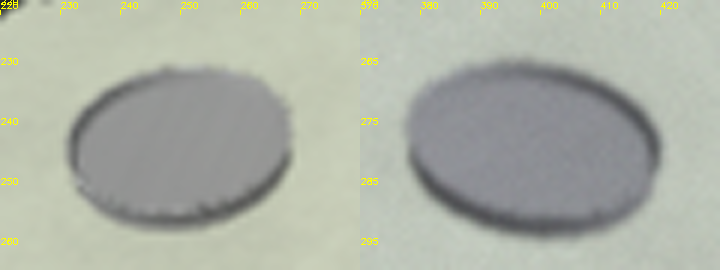

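```bash
cat > h.py <<'E'
import numpy as np,cv2,json
from station import get_obs,camera
def cams():
    try: return json.load(open("cams.json"))
    except Exception:
        d={n:{k:np.array(v).tolist() for k,v in camera(n).items() if k!="pixels"} for n in("scene","side")}
        json.dump(d,open("cams.json","w")); return d
C=cams()
def P(n): c=C[n]; return np.array(c["intrinsics"])@np.c_[np.array(c["R"]),np.array(c["t"])]
def tri(a,b):
    X=cv2.triangulatePoints(P("scene"),P("side"),np.array(a,float).reshape(2,1),np.array(b,float).reshape(2,1)); return (X[:3]/X[3]).ravel()
def plane(n,p,z):
    c=C[n];R=np.array(c["R"]);t=np.array(c["t"]);d=R.T@np.linalg.inv(c["intrinsics"])@[p[0],p[1],1];o=-R.T@t
    return o+d*(z-o[2])/d[2]
def proj(n,X):
    p=P(n)@np.r_[np.array(X,float).T,np.ones((1,len(X)))]; return (p[:2]/p[2]).T
E
python3 - <<'E'
from h import *
T={"blue":((238.8,169.2),(363,314)),"black":((349.7,215.8),(311.2,213)),"green":((392.7,274),(333.6,176.4)),"red":((504.3,273.2),(272.2,153.3))}
for k,(a,b) in T.items(): print(k,*[np.round(v*1000,1) for v in(tri(a,b),plane("scene",a,.086),plane("side",b,.086))])
a,b=(250,244.5),(399,279.7); print("dish",*[np.round(v*1000,1) for v in(tri(a,b),plane("scene",a,.010),plane("side",b,.010))])
E
```

```text
blue [ 446.  -355.9   84. ] [ 447.5 -353.3   86. ] [ 445.6 -358.5   86. ]
black [452.8  -1.   83.6] [453.5   0.9  86. ] [452.4  -6.8  86. ]
green [563.2 172.8  81.3] [566.4 175.   86. ] [560.5 162.2  86. ]
red [436.9 357.   83.8] [438.9 357.4  86. ] [436.  351.2  86. ]
dish [ 595.4 -193.4    4.3] [ 599.2 -188.1   10. ] [ 592.3 -200.4   10. ]
```

```bash
cat > ov.py <<'E'
from h import *
def circ(x,y,z,r): a=np.linspace(0,2*np.pi,60); return np.c_[x+r*np.cos(a),y+r*np.sin(a),z+0*a]
def ov(im,n,items,s=6,hw=33,hh=25):
    out=[]
    for (ctr,cs) in items:
        c=proj(n,[ctr])[0]; x,y=int(c[0])-hw,int(c[1])-hh
        x=max(x,0);y=max(y,0)
        cr=cv2.resize(im[y:y+2*hh,x:x+2*hw],None,fx=s,fy=s,interpolation=cv2.INTER_CUBIC)
        for q,col in cs:
            p=(proj(n,circ(*q))-[x,y]+.5)*s-.5
            cv2.polylines(cr,[np.round(p).astype(int)],True,col,1)
        out.append(cr)
    return out
E
cat > go.py <<'E'
from ov import *
import sys
ctr={"blk":(.446,-.356),"red":(.4528,-.001),"blu":(.563,.173),"grn":(.437,.357)}
def run(ctr,tag):
  for n in("scene","side"):
    im=cv2.imread(f"pics/{n}0.png")
    it=[((x,y,.03),[((x,y,.014,.03),(255,0,255)),((x,y,.006,.019),(0,255,255)),((x,y,.086,.0135),(0,255,255))]) for x,y in ctr.values()]
    o=ov(im,n,it)
    cv2.imwrite(f"pics/{tag}_{n}.png",np.vstack([np.hstack(o[:2]),np.hstack(o[2:])]))
run(ctr,"ov1")
E
python3 go.py
```

```text
(no output)
```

View pics/ov1_scene.png

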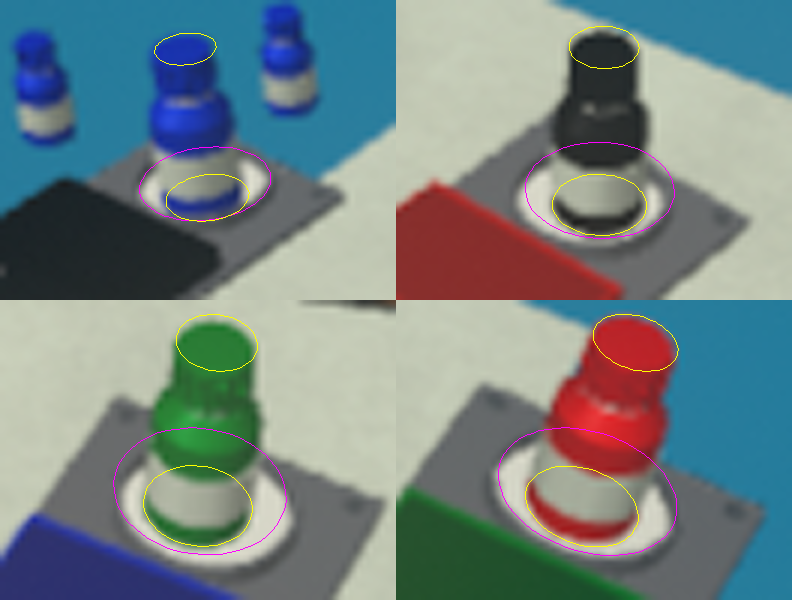

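View pics/ov1_side.png

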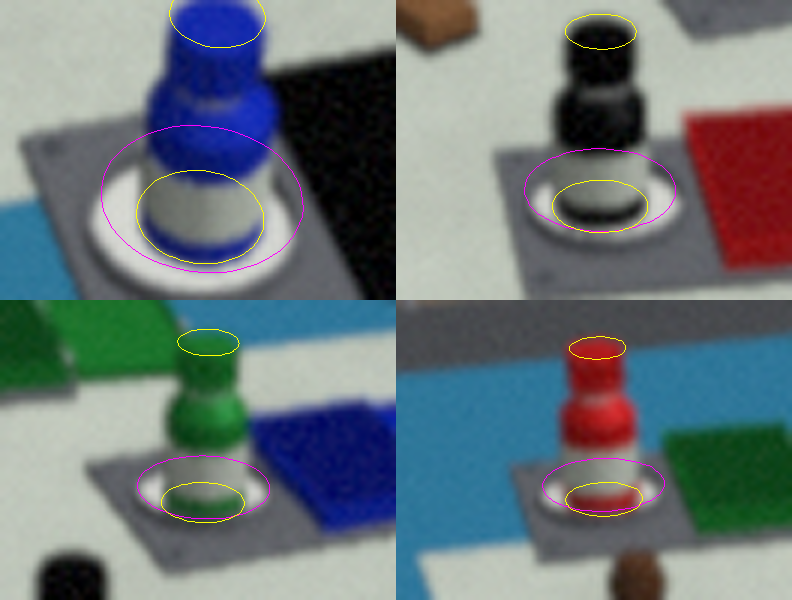

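```bash
python3 - <<'E'
from h import *
ctr={"blk":(.446,-.356),"red":(.4528,-.001),"blu":(.563,.173),"grn":(.437,.357)}
sh={"blk":((-2,1),(-10,18)),"red":((-11,3),(5,5)),"blu":((7,12),(-2,5)),"grn":((-6,0),(-3,6))}
for k,(x,y) in ctr.items():
    a=proj("scene",[(x,y,.014)])[0]+np.array(sh[k][0])/6; b=proj("side",[(x,y,.014)])[0]+np.array(sh[k][1])/6
    print(k,*[np.round(v*1000,1) for v in(tri(a,b),plane("scene",a,.014),plane("side",b,.014))])
E
```

```text
blk [ 442.6 -359.7   10.6] [ 447.1 -356.2   14. ] [ 440.6 -362.1   14. ]
red [454.7  -4.2  12.8] [456.9  -3.6  14. ] [453.7  -5.   14. ]
blu [563.1 176.1   9.8] [566.6 177.7  14. ] [560.7 168.7  14. ]
grn [435.3 355.1  11.6] [438.2 355.3  14. ] [434.2 350.7  14. ]
```

```bash
cat >> h.py <<'E'
from scipy.spatial.transform import Rotation as Ro
def to(x,y,z,n=None):
    o=get_obs(); R=Ro.from_euler("xyz",o["eef_rot"]).as_matrix(); d=R.T@(np.array([x,y,z])-o["ee_pos"])*1000
    want=Ro.from_euler("xyz",[-np.pi/2,0,-.25]).as_matrix(); rv=np.degrees(Ro.from_matrix(R.T@want).as_rotvec())
    m=int(np.ceil(np.abs(d).max()/45)) if n is None else n
    print("tool shift mm",np.round(d,1),"rot deg",np.round(rv,2),"rows",m,"each",np.round(d/m,1))
def wpix(X,o,c):
    R=Ro.from_euler("xyz",o["eef_rot"]).as_matrix();T=np.array(c["tool_from_camera"])
    t=R.T@(np.array(X)-o["ee_pos"]); k=T[:3,:3].T@(t-T[:3,3]); p=c["intrinsics"]@k; return p[:2]/p[2]
def wplane(p,z,o,c):
    R=Ro.from_euler("xyz",o["eef_rot"]).as_matrix();T=np.array(c["tool_from_camera"])
    d=R@T[:3,:3]@np.linalg.inv(c["intrinsics"])@[p[0],p[1],1]; s=np.array(o["ee_pos"])+R@T[:3,3]; return s+d*(z-s[2])/d[2]
def show(o): print({k:np.round(o[k],4).tolist() for k in("time_s","qpos","ee_pos","eef_rot","force","grip_width")})
E
python3 - <<'E'
from h import *
print(plane("scene",(215.8,184),0),plane("scene",(256.7,179.7),0))
to(.45,-.004,.205)
E
```

```text
[ 0.44738187 -0.45818538  0.        ] [ 0.36402626 -0.37539082  0.        ]
tool shift mm [ 4.371e+02  4.000e-01 -4.430e+02] rot deg [ 0.03  0.07 -0.  ] rows 10 each [ 43.7   0.  -44.3]
```

Emit:
{"api": "step_arm", "payload": {
  "targets": [
    [20,0,-20,0,0,0],
    [45,0,-45,0,0,0],
    [45,0,-45,0,0,0],
    [45,0,-45,0,0,0],
    [45,0,-45,0,0,0],
    [45,0,-45,0,0,0],
    [45,0,-45,0,0,0],
    [45,0,-45,0,0,0],
    [45,0,-45,0,0,0],
    [37,0,-43,0,0,0],
    [20,0,-20,0,0,0],
    [0,0,0,0,0,0]
  ],
  "gripper": 0.35
}}

```text
time_s: 1.75
ee_pos: [0.4455, 0.0027, 0.2051]
eef_rot: [-1.571, 0.001, -0.251]
force: [-0.9, 0.3, -1.4]
grip_width: 0.0639
```

```bash
python3 - <<'E'
from h import *
o=get_obs();show(o);c=camera("wrist");cv2.imwrite("pics/w1.png",c["pixels"][...,::-1])
print(wpix((.4547,-.0042,.014),o,c),wpix((.4528,-.001,.086),o,c))
E
```

```text
{'time_s': 1.75, 'qpos': [-0.0762, 0.0654, 1.7991, -0.0001, 1.2777, -1.3955], 'ee_pos': [0.4455, 0.0027, 0.2051], 'eef_rot': [-1.571, 0.0007, -0.2514], 'force': [-0.9018, 0.2576, -1.3701], 'grip_width': 0.0639}
[318.17640677 231.76762539] [320.42192861 247.83277665]
```

View pics/w1.png

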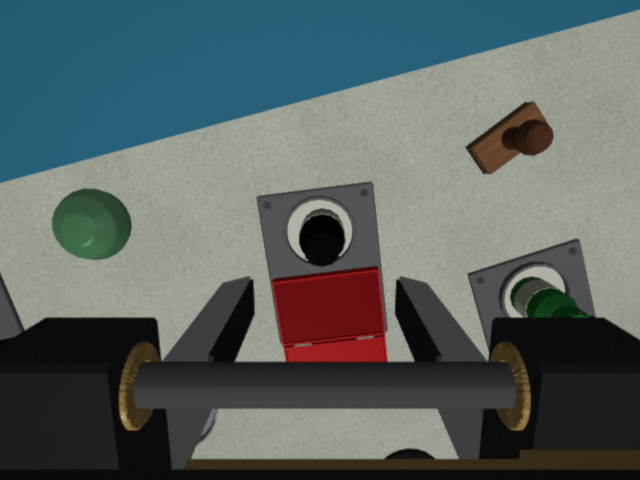

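The wrist view puts the red cup at (319.5,231), against a prediction of (318,232), so the triangulation holds to about 2 mm. The black cap is at about (322,240). Next I go to the blue bottle.

```bash
python3 - <<'E'
from h import *
to(.446,-.358,.205)
E
```

```text
tool shift mm [ 9.050e+01  1.000e-01 -3.502e+02] rot deg [-0.   -0.01 -0.04] rows 8 each [ 11.3   0.  -43.8]
```

Emit:
{"api": "step_arm", "payload": {
  "targets": [
    [5,0,-20,0,0,0],
    [11,0,-44,0,0,0],
    [12,0,-46,0,0,0],
    [12,0,-46,0,0,0],
    [12,0,-46,0,0,0],
    [12,0,-46,0,0,0],
    [12,0,-46,0,0,0],
    [9,0,-36,0,0,0],
    [5,0,-20,0,0,0],
    [0,0,0,0,0,0]
  ]
}}

```text
time_s: 3.05
ee_pos: [0.4465, -0.3571, 0.2052]
eef_rot: [-1.57, 0.0, -0.249]
force: [0.8, -0.4, -0.1]
grip_width: 0.0635
```

```bash
python3 - <<'E'
from h import *
o=get_obs();show(o);c=camera("wrist");im=np.ascontiguousarray(c["pixels"][...,::-1]);cv2.imwrite("pics/w2.png",im)
print(wpix((.4426,-.3597,.014),o,c),wpix((.446,-.356,.086),o,c))
cv2.imwrite("pics/w2c.png",cv2.resize(im[180:300,250:410],None,fx=5,fy=5,interpolation=cv2.INTER_CUBIC))
E
```

```text
{'time_s': 3.05, 'qpos': [-0.7387, 0.3489, 1.4571, 0.0001, 1.3363, -2.0605], 'ee_pos': [0.4465, -0.3571, 0.2052], 'eef_rot': [-1.5704, 0.0005, -0.249], 'force': [0.8222, -0.3923, -0.1147], 'grip_width': 0.0635}
[318.95359124 216.63858817] [323.95728047 236.16582197]
```

View pics/w2.png

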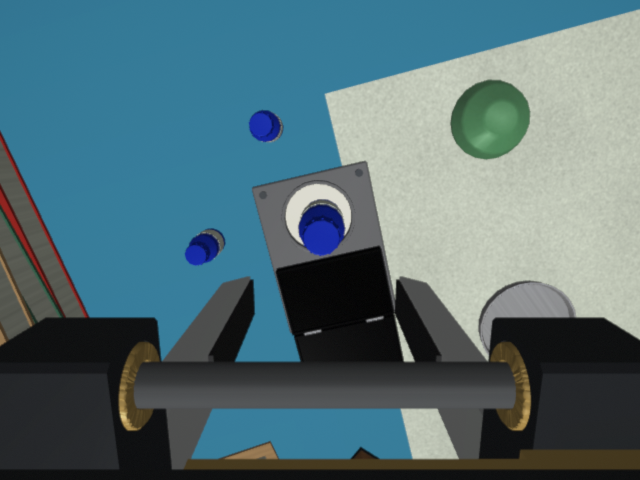

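View pics/w2c.png

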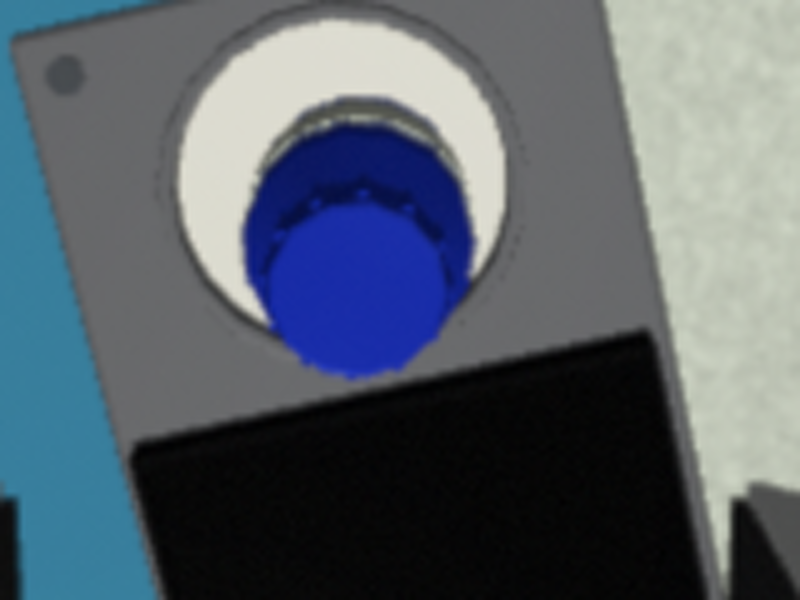

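The crop confirms the large bottle. Its cap top is at (321.6,238) and the cup centre at (318.4,216.2).

```bash
python3 - <<'E'
from h import *
o=get_obs();c=camera("wrist")
print(wplane((321.6,238),.086,o,c),wplane((318.4,216.2),.010,o,c)); b=wplane((321.6,238),.086,o,c)
to(b[0],b[1],.112); to(b[0],b[1],.024)
E
```

```text
[ 0.4470259  -0.35733577  0.086     ] [ 0.44285816 -0.35963514  0.01      ]
tool shift mm [ 0.7 93.5 -1.1] rot deg [-0.02  0.12 -0.01] rows 3 each [ 0.2 31.2 -0.4]
tool shift mm [  0.7 181.5  -1.2] rot deg [-0.02  0.12 -0.01] rows 5 each [ 0.1 36.3 -0.2]
```

Emit:
{"api": "step_arm", "payload": {
  "targets": [
    [0,20,0,0,0,0],
    [0.5,35,-0.5,0,0,0],
    [0,35,0,0,0,0],
    [0,30,0,0,0,0],
    [0,25,0,0,0,0],
    [0,20,0,0,0,0],
    [0,16,0,0,0,0],
    [0,0,0,0,0,0]
  ]
}}

```text
time_s: 4.15
ee_pos: [0.4465, -0.3571, 0.0238]
eef_rot: [-1.57, 0.001, -0.248]
force: [0.5, 0.2, -0.8]
grip_width: 0.0636
```

Emit:
{"api": "step_arm", "payload": {
  "targets": [
    [0,0,0,0,0,0],
    [0,0,0,0,0,0],
    [0,0,0,0,0,0],
    [0,0,0,0,0,0],
    [0,0,0,0,0,0],
    [0,0,0,0,0,0]
  ],
  "gripper": -1,
  "squeeze": 15
}}

```text
time_s: 4.9
ee_pos: [0.4469, -0.3584, 0.025]
eef_rot: [-1.571, -0.001, -0.249]
force: [-1.3, 0.1, 6.0]
grip_width: 0.038
```

Emit:
{"api": "step_arm", "payload": {
  "targets": [
    [0,-5,0,0,0,0],
    [0,-15,0,0,0,0],
    [0,-25,0,0,0,0],
    [0,-30,0,0,0,0],
    [0,-30,0,0,0,0],
    [0,-20,0,0,0,0],
    [0,0,0,0,0,0]
  ]
}}

```text
time_s: 5.78
ee_pos: [0.4471, -0.3584, 0.1514]
eef_rot: [-1.572, -0.003, -0.249]
force: [0.8, 0.4, -1.4]
grip_width: 0.0377
```

```bash
python3 - <<'E'
from h import *
o=get_obs();show(o);c=camera("wrist");cv2.imwrite("pics/w3.png",c["pixels"][...,::-1])
c=camera("side");cv2.imwrite("pics/s3.png",cv2.resize(c["pixels"][200:380,270:510,::-1],None,fx=3,fy=3))
to(.597,-.194,o["ee_pos"][2])
E
```

```text
{'time_s': 5.775, 'qpos': [-0.7397, 0.3969, 1.5202, -0.0, 1.2213, -2.0617], 'ee_pos': [0.4471, -0.3584, 0.1514], 'eef_rot': [-1.5723, -0.0028, -0.2487], 'force': [0.8291, 0.4288, -1.4243], 'grip_width': 0.0377}
tool shift mm [105.6  -2.3 195.8] rot deg [-0.02  0.07 -0.03] rows 5 each [21.1 -0.5 39.2]
```

View pics/w3.png

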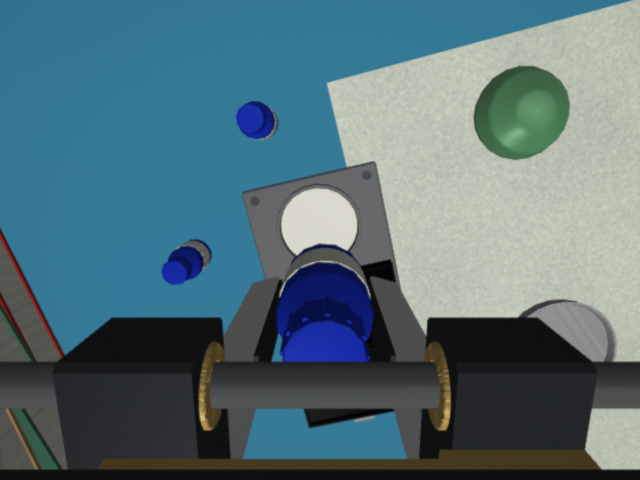

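View pics/s3.png

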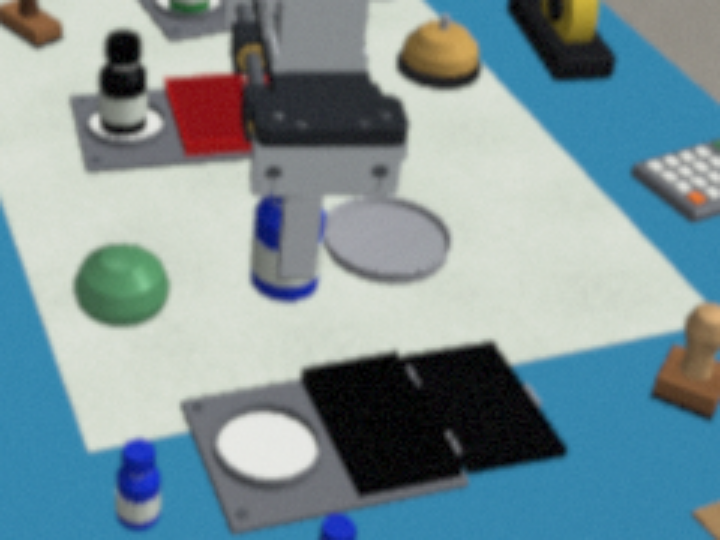

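Emit:
{"api": "step_arm", "payload": {
  "targets": [
    [8,0,15,0,0,0],
    [17,0,32,0,0,0],
    [20,0,37,0,0,0],
    [20,0,37,0,0,0],
    [18,0,34,0,0,0],
    [14,0,26,0,0,0],
    [8,0,15,0,0,0],
    [0,0,0,0,0,0]
  ]
}}

```text
time_s: 6.88
ee_pos: [0.5969, -0.193, 0.1488]
eef_rot: [-1.571, 0.001, -0.247]
force: [0.2, 0.6, -0.9]
grip_width: 0.0376
```

```bash
python3 - <<'E'
from h import *
o=get_obs();show(o);c=camera("wrist");cv2.imwrite("pics/w4.png",c["pixels"][...,::-1])
print(wpix((.5954,-.1934,.01),o,c))
to(.596,-.193,.026)
E
```

```text
{'time_s': 6.875, 'qpos': [-0.3711, 0.5194, 1.3482, -0.0, 1.2749, -1.6945], 'ee_pos': [0.5969, -0.193, 0.1488], 'eef_rot': [-1.5707, 0.0009, -0.2474], 'force': [0.1579, 0.57, -0.8774], 'grip_width': 0.0376}
[321.83278298 230.04651722]
tool shift mm [ -0.6 123.    0.7] rot deg [ 0.    0.1  -0.04] rows 3 each [-0.2 41.   0.2]
```

View pics/w4.png

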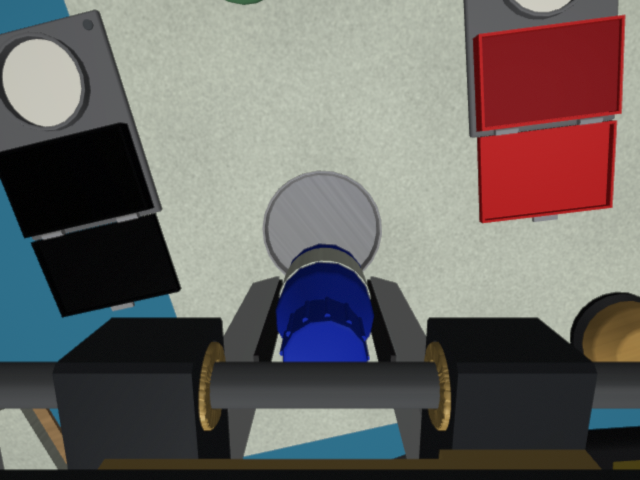

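The dish is at (322,229), against a prediction of (322,230). I lower the bottle.

Emit:
{"api": "step_arm", "payload": {
  "targets": [
    [0,20,0,0,0,0],
    [0,30,0,0,0,0],
    [0,30,0,0,0,0],
    [0,20,0,0,0,0],
    [0,13,0,0,0,0],
    [0,7,0,0,0,0],
    [0,2,0,0,0,0],
    [0,0,0,0,0,0]
  ]
}}

```text
time_s: 7.92
ee_pos: [0.597, -0.194, 0.028]
eef_rot: [-1.571, -0.001, -0.249]
force: [-0.4, 0.4, -1.0]
grip_width: 0.0379
```

```bash
python3 - <<'E'
from h import *
show(get_obs())
E
```

```text
{'time_s': 7.925, 'qpos': [-0.3726, 0.6564, 1.4363, -0.0, 1.048, -1.6947], 'ee_pos': [0.597, -0.194, 0.028], 'eef_rot': [-1.5709, -0.0008, -0.2487], 'force': [-0.4014, 0.3859, -0.9602], 'grip_width': 0.0379}
```

Emit:
{"api": "step_arm", "payload": {
  "targets": [
    [0,1,0,0,0,0],
    [0,1,0,0,0,0],
    [0,0,0,0,0,0]
  ]
}}

```text
time_s: 8.3
ee_pos: [0.5967, -0.1939, 0.0255]
eef_rot: [-1.571, -0.0, -0.249]
force: [-0.9, -0.2, -0.6]
grip_width: 0.0374
```

Emit:
{"api": "step_arm", "payload": {
  "targets": [
    [0,0,0,0,0,0],
    [0,0,0,0,0,0],
    [0,0,0,0,0,0],
    [0,0,0,0,0,0]
  ],
  "gripper": 0.35
}}

```text
time_s: 8.8
ee_pos: [0.5967, -0.194, 0.0255]
eef_rot: [-1.571, -0.0, -0.249]
force: [0.4, -0.6, 0.5]
grip_width: 0.0632
```

Emit:
{"api": "step_arm", "payload": {
  "targets": [
    [0,-10,0,0,0,0],
    [0,-30,0,0,0,0],
    [0,-40,0,0,0,0],
    [0,-40,0,0,0,0],
    [0,-40,0,0,0,0],
    [0,-20,0,0,0,0],
    [0,0,0,0,0,0]
  ]
}}

```text
time_s: 9.68
ee_pos: [0.5971, -0.1941, 0.2075]
eef_rot: [-1.571, -0.003, -0.249]
force: [0.2, 0.4, -0.9]
grip_width: 0.0634
```

```bash
python3 - <<'E'
from h import *
o=get_obs();show(o);c=camera("wrist");cv2.imwrite("pics/w5.png",c["pixels"][...,::-1])
to(.4535,-.001,.205)
E
```

```text
{'time_s': 9.675, 'qpos': [-0.3726, 0.4725, 1.2792, 0.0, 1.3864, -1.6947], 'ee_pos': [0.5971, -0.1941, 0.2075], 'eef_rot': [-1.5712, -0.0034, -0.2488], 'force': [0.1513, 0.4156, -0.9262], 'grip_width': 0.0634}
tool shift mm [-186.3    0.6  151.8] rot deg [0.01 0.07 0.05] rows 5 each [-37.3   0.1  30.4]
```

View pics/w5.png

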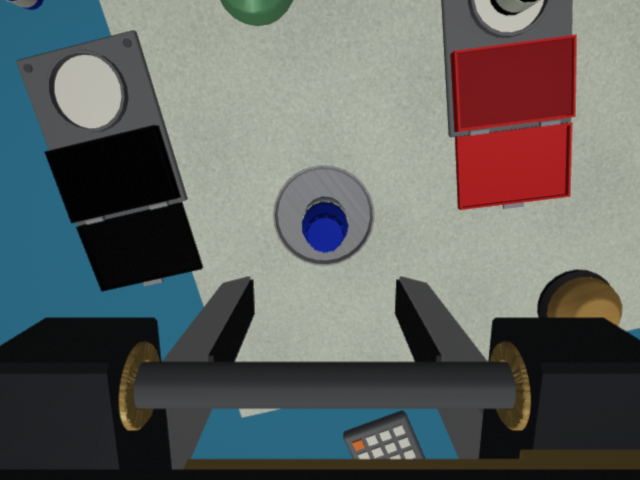

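Blue stands upright in the dish, with its cap at (325,234). Next is black.

Emit:
{"api": "step_arm", "payload": {
  "targets": [
    [-15,0,12,0,0,0],
    [-35,0,29,0,0,0],
    [-40,0,33,0,0,0],
    [-40,0,32,0,0,0],
    [-31,0,25,0,0,0],
    [-17,0,14,0,0,0],
    [-8,0,7,0,0,0],
    [0,0,0,0,0,0]
  ]
}}

```text
time_s: 10.72
ee_pos: [0.4541, -0.0009, 0.2053]
eef_rot: [-1.571, 0.0, -0.249]
force: [0.8, -0.4, 0.4]
grip_width: 0.0634
```

```bash
python3 - <<'E'
from h import *
o=get_obs();show(o);c=camera("wrist");im=np.ascontiguousarray(c["pixels"][...,::-1])
print(wpix((.4547,-.0042,.014),o,c),wpix((.4528,-.001,.086),o,c))
cv2.imwrite("pics/w6c.png",cv2.resize(cv2.convertScaleAbs(im[180:300,250:410],alpha=1.6,beta=20),None,fx=5,fy=5,interpolation=cv2.INTER_CUBIC))
E
```

```text
{'time_s': 10.725, 'qpos': [-0.0827, 0.0846, 1.7781, -0.0001, 1.2791, -1.4049], 'ee_pos': [0.4541, -0.0009, 0.2053], 'eef_rot': [-1.5709, 0.0002, -0.2485], 'force': [0.7627, -0.4049, 0.4188], 'grip_width': 0.0634}
[319.6346629  221.56963508] [322.24930022 235.43522707]
```

View pics/w6c.png

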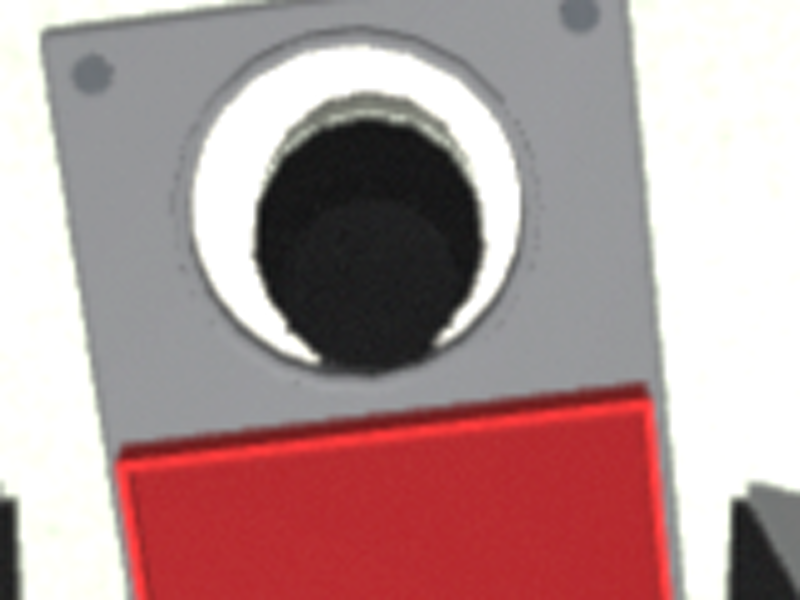

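```bash
python3 - <<'E'
from h import *
o=get_obs();c=camera("wrist")
b=wplane((324,237.2),.086,o,c);print(b,wplane((321.2,221.5),.010,o,c))
to(b[0],b[1],.024)
E
```

```text
[ 4.54574518e-01 -4.45365631e-04  8.60000000e-02] [ 0.45585998 -0.00338991  0.01      ]
tool shift mm [1.000e-01 1.813e+02 1.000e+00] rot deg [ 0.01  0.04 -0.01] rows 5 each [ 0.  36.3  0.2]
```

Red cup: (0.455,-0.004). I grasp black.

Emit:
{"api": "step_arm", "payload": {
  "targets": [
    [0,20,0.5,0,0,0],
    [0,35,0,0,0,0],
    [0,35,0,0,0,0],
    [0,30,0,0,0,0],
    [0,25,0,0,0,0],
    [0,20,0,0,0,0],
    [0,16,0,0,0,0],
    [0,0,0,0,0,0]
  ]
}}

```text
time_s: 11.82
ee_pos: [0.4536, -0.0009, 0.0234]
eef_rot: [-1.571, 0.002, -0.25]
force: [-0.6, -0.7, -0.1]
grip_width: 0.0637
```

Emit:
{"api": "step_arm", "payload": {
  "targets": [
    [0,0,0,0,0,0],
    [0,0,0,0,0,0],
    [0,0,0,0,0,0],
    [0,0,0,0,0,0],
    [0,0,0,0,0,0]
  ],
  "gripper": -1
}}

```text
time_s: 12.45
ee_pos: [0.4543, -0.0004, 0.0249]
eef_rot: [-1.571, -0.001, -0.249]
force: [0.1, -2.1, 6.1]
grip_width: 0.0376
```

Emit:
{"api": "step_arm", "payload": {
  "targets": [
    [0,-5,0,0,0,0],
    [0,-15,0,0,0,0],
    [0,-30,0,0,0,0],
    [0,-40,0,0,0,0],
    [0,-35,0,0,0,0],
    [0,-15,0,0,0,0],
    [0,0,0,0,0,0]
  ]
}}

```text
time_s: 13.32
ee_pos: [0.4541, -0.0003, 0.1649]
eef_rot: [-1.571, -0.001, -0.249]
force: [0.2, -0.4, -1.3]
grip_width: 0.0374
```

```bash
python3 - <<'E'
from h import *
o=get_obs();show(o)
to(.443,-.3596,o["ee_pos"][2])
E
```

```text
{'time_s': 13.325, 'qpos': [-0.0814, 0.1257, 1.8315, 0.0, 1.1831, -1.4035], 'ee_pos': [0.4541, -0.0003, 0.1649], 'eef_rot': [-1.5706, -0.0013, -0.2487], 'force': [0.1968, -0.4099, -1.2745], 'grip_width': 0.0374}
tool shift mm [  77.7    0.  -350.9] rot deg [-0.01  0.07  0.07] rows 8 each [  9.7   0.  -43.9]
```

Emit:
{"api": "step_arm", "payload": {
  "targets": [
    [3,0,-15,0,0,0],
    [8,0,-36,0,0,0],
    [10,0,-45,0,0,0],
    [10,0,-46,0,0,0],
    [10,0,-46,0,0,0],
    [10,0,-46,0,0,0],
    [10,0,-44,0,0,0],
    [8,0,-36,0,0,0],
    [6,0,-25,0,0,0],
    [3,0,-12,0,0,0],
    [0,0,0,0,0,0]
  ]
}}

```text
time_s: 14.7
ee_pos: [0.4426, -0.36, 0.1635]
eef_rot: [-1.57, 0.001, -0.25]
force: [-0.7, -0.8, -0.9]
grip_width: 0.0376
```

```bash
python3 - <<'E'
from h import *
o=get_obs();show(o);c=camera("wrist");cv2.imwrite("pics/w7.png",c["pixels"][...,::-1])
print(wpix((.443,-.3596,.01),o,c))
to(.443,-.3596,.026)
E
```

```text
{'time_s': 14.7, 'qpos': [-0.7471, 0.3824, 1.511, 0.0, 1.2498, -2.0683], 'ee_pos': [0.4426, -0.36, 0.1635], 'eef_rot': [-1.57, 0.0014, -0.2496], 'force': [-0.681, -0.76, -0.9469], 'grip_width': 0.0376}
[323.34373288 228.68604343]
tool shift mm [  0.4 137.8  -0.2] rot deg [-0.04  0.06 -0.06] rows 4 each [ 0.1 34.4 -0.1]
```

View pics/w7.png

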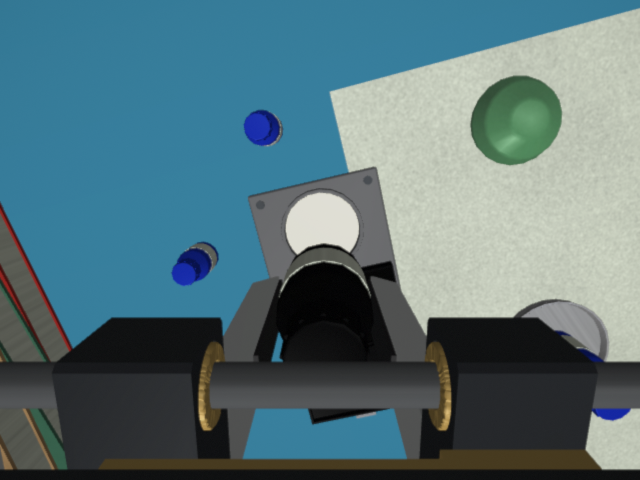

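The cup centre reads (322.5,227), against a prediction of (323,229). I lower black there.

Emit:
{"api": "step_arm", "payload": {
  "targets": [
    [0,20,0,0,0,0],
    [0,35,0,0,0,0],
    [0,30,0,0,0,0],
    [0,22,0,0,0,0],
    [0,15,0,0,0,0],
    [0,9,0,0,0,0],
    [0,4,0,0,0,0],
    [0,2,0,0,0,0],
    [0,0,0,0,0,0],
    [0,0,0,0,0,0]
  ]
}}

```text
time_s: 16.0
ee_pos: [0.4433, -0.3599, 0.0278]
eef_rot: [-1.571, -0.001, -0.249]
force: [-1.0, -0.0, -0.2]
grip_width: 0.0376
```

Emit:
{"api": "step_arm", "payload": {
  "targets": [
    [0,1,0,0,0,0],
    [0,1,0,0,0,0],
    [0,0,0,0,0,0]
  ]
}}

```text
time_s: 16.38
ee_pos: [0.4431, -0.3597, 0.0254]
eef_rot: [-1.571, 0.0, -0.249]
force: [-0.3, 0.1, -0.8]
grip_width: 0.0378
```

Emit:
{"api": "step_arm", "payload": {
  "targets": [
    [0,0,0,0,0,0],
    [0,0,0,0,0,0],
    [0,0,0,0,0,0],
    [0,0,0,0,0,0]
  ],
  "gripper": 0.35
}}

```text
time_s: 16.88
ee_pos: [0.4431, -0.3598, 0.0255]
eef_rot: [-1.571, -0.0, -0.249]
force: [0.2, 0.3, 0.1]
grip_width: 0.0636
```

Emit:
{"api": "step_arm", "payload": {
  "targets": [
    [0,-10,0,0,0,0],
    [0,-30,0,0,0,0],
    [0,-40,0,0,0,0],
    [0,-40,0,0,0,0],
    [0,-40,0,0,0,0],
    [0,-20,0,0,0,0],
    [0,0,0,0,0,0]
  ]
}}

```text
time_s: 17.75
ee_pos: [0.4435, -0.3601, 0.2073]
eef_rot: [-1.572, -0.003, -0.249]
force: [-0.6, -0.6, -0.6]
grip_width: 0.064
```

```bash
python3 - <<'E'
from h import *
o=get_obs();show(o);c=camera("wrist");im=np.ascontiguousarray(c["pixels"][...,::-1])
cv2.imwrite("pics/w8c.png",cv2.resize(cv2.convertScaleAbs(im[170:290,250:410],alpha=1.6,beta=20),None,fx=5,fy=5,interpolation=cv2.INTER_CUBIC))
to(.437,.356,.205)
E
```

```text
{'time_s': 17.75, 'qpos': [-0.746, 0.344, 1.4586, -0.0, 1.3357, -2.0681], 'ee_pos': [0.4435, -0.3601, 0.2073], 'eef_rot': [-1.5724, -0.0029, -0.2487], 'force': [-0.5886, -0.6184, -0.6158], 'grip_width': 0.064}
tool shift mm [-1.822e+02  3.000e-01  6.922e+02] rot deg [0.02 0.07 0.04] rows 16 each [-11.4   0.   43.3]
```

View pics/w8c.png

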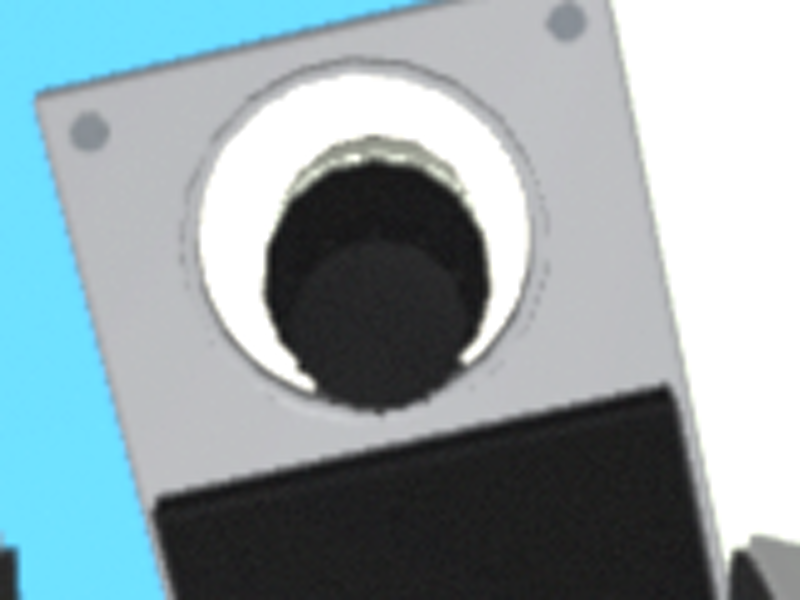

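Black is seated in the black cup near the centre. I go to red in two calls.

Emit:
{"api": "step_arm", "payload": {
  "targets": [
    [-5,0,20,0,0,0],
    [-12,0,46,0,0,0],
    [-15,0,56,0,0,0],
    [-15,0,56,0,0,0],
    [-15,0,56,0,0,0],
    [-15,0,56,0,0,0],
    [-15,0,56,0,0,0],
    [-15,0,56,0,0,0],
    [-15,0,56,0,0,0],
    [-15,0,56,0,0,0]
  ]
}}

```text
time_s: 19.05
ee_pos: [0.4361, 0.1739, 0.2044]
eef_rot: [-1.572, 0.001, -0.249]
force: [1.2, -0.5, 0.4]
grip_width: 0.0635
```

Emit:
{"api": "step_arm", "payload": {
  "targets": [
    [-15,0,56,0,0,0],
    [-13,0,50,0,0,0],
    [-9,0,36,0,0,0],
    [-6,0,24,0,0,0],
    [-3,0,12,0,0,0],
    [0,0,0,0,0,0]
  ]
}}

```text
time_s: 19.8
ee_pos: [0.4359, 0.3559, 0.2047]
eef_rot: [-1.572, 0.001, -0.248]
force: [0.1, -0.4, 0.4]
grip_width: 0.0636
```

```bash
python3 - <<'E'
from h import *
o=get_obs();show(o);c=camera("wrist");im=np.ascontiguousarray(c["pixels"][...,::-1])
print(wpix((.4353,.3551,.014),o,c),wpix((.437,.357,.086),o,c))
cv2.imwrite("pics/w9.png",im)
cv2.imwrite("pics/w9c.png",cv2.resize(im[180:300,250:410],None,fx=5,fy=5,interpolation=cv2.INTER_CUBIC))
E
```

```text
{'time_s': 19.8, 'qpos': [0.6196, 0.3297, 1.4838, -0.0001, 1.3293, -0.7028], 'ee_pos': [0.4359, 0.3559, 0.2047], 'eef_rot': [-1.5718, 0.0008, -0.2483], 'force': [0.0857, -0.3908, 0.4378], 'grip_width': 0.0636}
[322.14885295 219.77314479] [324.75652073 238.36368079]
```

View pics/w9c.png

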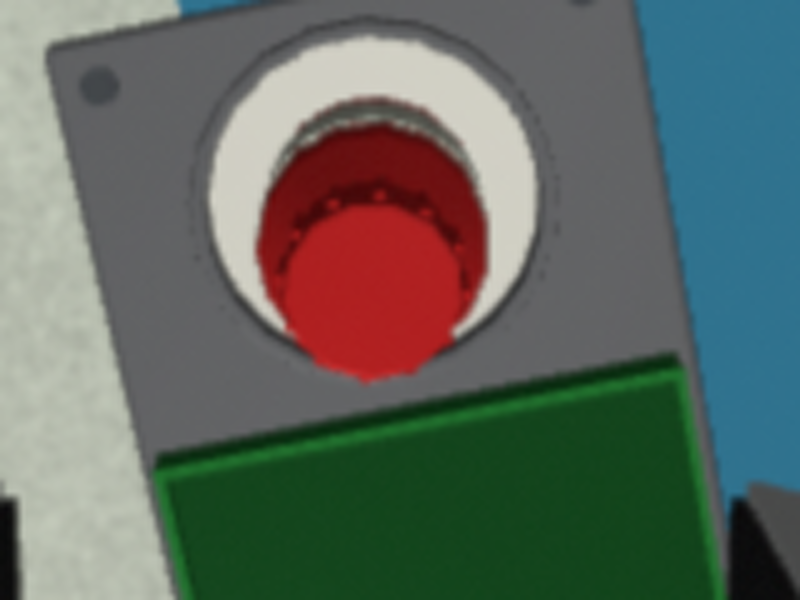

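```bash
python3 - <<'E'
from h import *
o=get_obs();c=camera("wrist")
b=wplane((324.8,238.6),.086,o,c);print(b,wplane((324.8,220),.010,o,c))
to(b[0],b[1],.024)
E
```

```text
[0.43739862 0.35650731 0.086     ] [0.43698572 0.35669824 0.01      ]
tool shift mm [  0.9 181.2   1.7] rot deg [ 0.03  0.04 -0.02] rows 5 each [ 0.2 36.2  0.3]
```

Emit:
{"api": "step_arm", "payload": {
  "targets": [
    [0.5,20,1,0,0,0],
    [0,35,0,0,0,0],
    [0,35,0,0,0,0],
    [0,30,0,0,0,0],
    [0,25,0,0,0,0],
    [0,20,0,0,0,0],
    [0,16,0,0,0,0],
    [0,0,0,0,0,0]
  ]
}}

```text
time_s: 20.9
ee_pos: [0.4366, 0.3561, 0.0237]
eef_rot: [-1.572, 0.001, -0.249]
force: [-0.1, 0.4, 0.2]
grip_width: 0.0632
```

Emit:
{"api": "step_arm", "payload": {
  "targets": [
    [0,0,0,0,0,0],
    [0,0,0,0,0,0],
    [0,0,0,0,0,0],
    [0,0,0,0,0,0],
    [0,0,0,0,0,0]
  ],
  "gripper": -1
}}

```text
time_s: 21.52
ee_pos: [0.4371, 0.3569, 0.025]
eef_rot: [-1.57, -0.0, -0.249]
force: [-1.1, -2.2, 6.3]
grip_width: 0.0372
```

Emit:
{"api": "step_arm", "payload": {
  "targets": [
    [0,-5,0,0,0,0],
    [0,-15,0,0,0,0],
    [0,-30,0,0,0,0],
    [0,-40,0,0,0,0],
    [0,-35,0,0,0,0],
    [0,-15,0,0,0,0],
    [0,0,0,0,0,0]
  ]
}}

```text
time_s: 22.4
ee_pos: [0.437, 0.357, 0.165]
eef_rot: [-1.57, -0.001, -0.249]
force: [0.1, -1.0, -1.0]
grip_width: 0.0371
```

```bash
python3 - <<'E'
from h import *
o=get_obs();show(o)
to(.4552,-.0038,o["ee_pos"][2])
E
```

```text
{'time_s': 22.4, 'qpos': [0.62, 0.3659, 1.5301, 0.0, 1.2444, -0.702], 'ee_pos': [0.437, 0.357, 0.165], 'eef_rot': [-1.5698, -0.0008, -0.2488], 'force': [0.1329, -1.0102, -0.9586], 'grip_width': 0.0371}
tool shift mm [ 1.065e+02 -2.000e-01 -3.452e+02] rot deg [-0.06  0.07  0.05] rows 8 each [ 13.3  -0.  -43.1]
```

Emit:
{"api": "step_arm", "payload": {
  "targets": [
    [5,0,-15,0,0,0],
    [11,0,-36,0,0,0],
    [14,0,-45,0,0,0],
    [14,0,-45,0,0,0],
    [14,0,-46,0,0,0],
    [14,0,-45,0,0,0],
    [13,0,-43,0,0,0],
    [11,0,-35,0,0,0],
    [7,0,-23,0,0,0],
    [3.5,0,-12,0,0,0],
    [0,0,0,0,0,0]
  ]
}}

```text
time_s: 23.78
ee_pos: [0.4547, -0.0042, 0.1639]
eef_rot: [-1.571, 0.001, -0.25]
force: [0.2, 0.1, -1.1]
grip_width: 0.0374
```

```bash
python3 - <<'E'
from h import *
o=get_obs();show(o);c=camera("wrist");cv2.imwrite("pics/w10.png",c["pixels"][...,::-1])
print(wpix((.4552,-.0038,.01),o,c))
to(.4552,-.0038,.026)
E
```

```text
{'time_s': 23.775, 'qpos': [-0.0898, 0.1297, 1.8295, 0.0001, 1.1834, -1.4107], 'ee_pos': [0.4547, -0.0042, 0.1639], 'eef_rot': [-1.5709, 0.001, -0.2499], 'force': [0.1732, 0.1473, -1.0575], 'grip_width': 0.0374}
[323.51328226 228.57715934]
tool shift mm [ 5.00e-01  1.38e+02 -1.00e-01] rot deg [ 0.    0.05 -0.05] rows 4 each [ 0.1 34.5 -0. ]
```

View pics/w10.png

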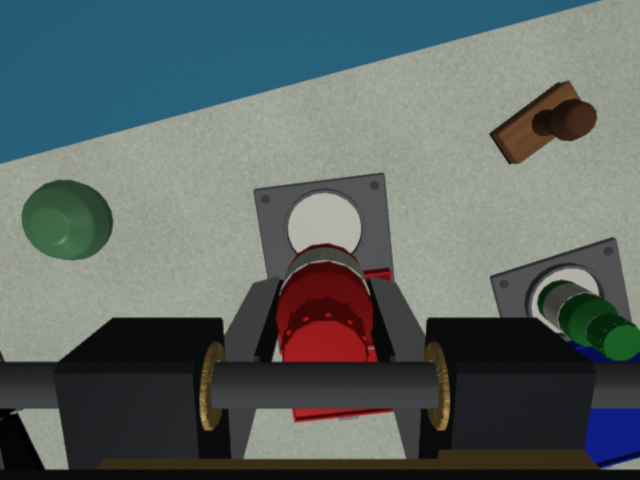

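The cup centre reads about (325,229), as predicted. I place red.

Emit:
{"api": "step_arm", "payload": {
  "targets": [
    [0,20,0,0,0,0],
    [0.5,35,0.5,0,0,0],
    [0,30,0,0,0,0],
    [0,22,0,0,0,0],
    [0,15,0,0,0,0],
    [0,9,0,0,0,0],
    [0,4,0,0,0,0],
    [0,2,0,0,0,0],
    [0,1,0,0,0,0],
    [0,1,0,0,0,0],
    [0,0,0,0,0,0]
  ]
}}

```text
time_s: 25.2
ee_pos: [0.4558, -0.0034, 0.0256]
eef_rot: [-1.571, -0.0, -0.249]
force: [0.4, -0.3, -1.0]
grip_width: 0.0377
```

Emit:
{"api": "step_arm", "payload": {
  "targets": [
    [0,0,0,0,0,0],
    [0,0,0,0,0,0],
    [0,0,0,0,0,0],
    [0,0,0,0,0,0]
  ],
  "gripper": 0.35
}}

```text
time_s: 25.7
ee_pos: [0.4558, -0.0034, 0.0255]
eef_rot: [-1.571, -0.0, -0.249]
force: [-0.7, -0.0, -1.2]
grip_width: 0.063
```

Emit:
{"api": "step_arm", "payload": {
  "targets": [
    [0,-10,0,0,0,0],
    [0,-30,0,0,0,0],
    [0,-40,0,0,0,0],
    [0,-40,0,0,0,0],
    [0,-40,0,0,0,0],
    [0,-20,0,0,0,0],
    [0,0,0,0,0,0]
  ]
}}

```text
time_s: 26.58
ee_pos: [0.4562, -0.0034, 0.207]
eef_rot: [-1.57, -0.003, -0.249]
force: [-0.4, -0.1, -0.1]
grip_width: 0.0636
```

```bash
python3 - <<'E'
from h import *
o=get_obs();show(o);c=camera("wrist");im=np.ascontiguousarray(c["pixels"][...,::-1])
cv2.imwrite("pics/w11c.png",cv2.resize(im[170:290,250:410],None,fx=5,fy=5,interpolation=cv2.INTER_CUBIC))
to(.563,.174,.205)
E
```

```text
{'time_s': 26.575, 'qpos': [-0.0878, 0.0859, 1.7726, 0.0, 1.28, -1.4098], 'ee_pos': [0.4562, -0.0034, 0.207], 'eef_rot': [-1.5703, -0.0031, -0.2487], 'force': [-0.3561, -0.0618, -0.0711], 'grip_width': 0.0636}
tool shift mm [ 60.3   0.7 198.3] rot deg [-0.01  0.07  0.05] rows 5 each [12.1  0.1 39.7]
```

View pics/w11c.png

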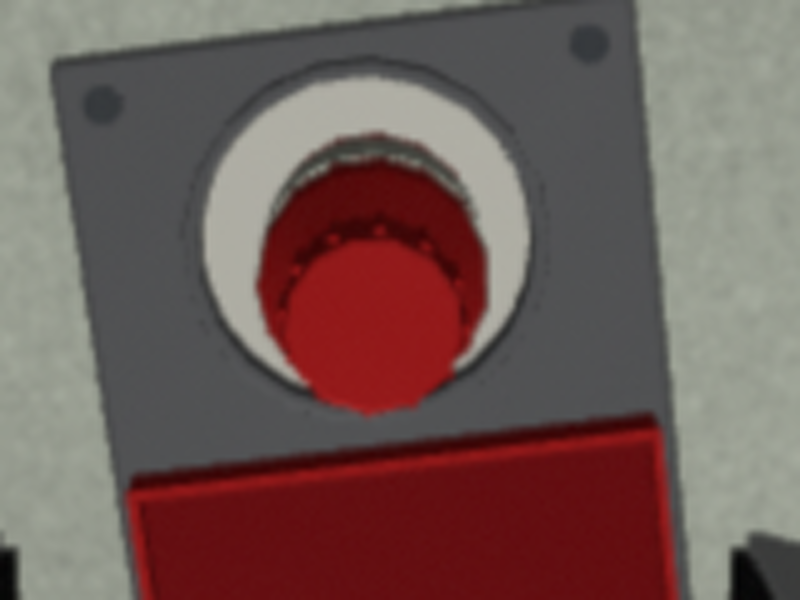

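Red is seated. Next is green.

Emit:
{"api": "step_arm", "payload": {
  "targets": [
    [5,0,16,0,0,0],
    [11,0,36,0,0,0],
    [13,0,42,0,0,0],
    [12,0,40,0,0,0],
    [10,0,33,0,0,0],
    [6,0,20,0,0,0],
    [3,0,11,0,0,0],
    [0,0,0,0,0,0]
  ]
}}

```text
time_s: 27.62
ee_pos: [0.5625, 0.1743, 0.2046]
eef_rot: [-1.571, 0.001, -0.248]
force: [-0.5, 0.3, 0.6]
grip_width: 0.0634
```

```bash
python3 - <<'E'
from h import *
o=get_obs();show(o);c=camera("wrist");im=np.ascontiguousarray(c["pixels"][...,::-1])
print(wpix((.5631,.1761,.014),o,c),wpix((.5632,.1728,.086),o,c))
cv2.imwrite("pics/w12c.png",cv2.resize(im[180:300,250:410],None,fx=5,fy=5,interpolation=cv2.INTER_CUBIC))
E
```

```text
{'time_s': 27.625, 'qpos': [0.2383, 0.3884, 1.4048, -0.0, 1.3497, -1.0844], 'ee_pos': [0.5625, 0.1743, 0.2046], 'eef_rot': [-1.5714, 0.0011, -0.2481], 'force': [-0.4922, 0.2971, 0.6288], 'grip_width': 0.0634}
[325.23859473 220.46114797] [321.08862772 238.81199938]
```

View pics/w12c.png

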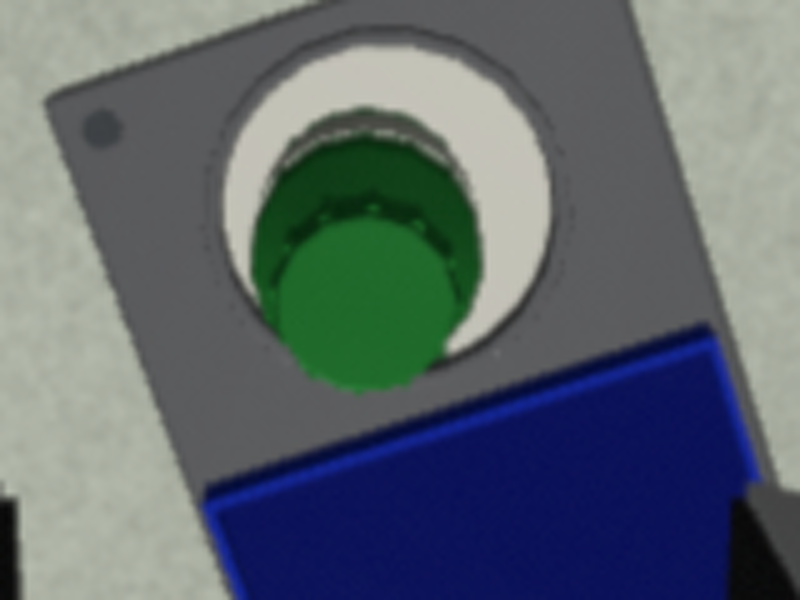

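```bash
python3 - <<'E'
from h import *
o=get_obs();c=camera("wrist")
b=wplane((323.6,240.8),.086,o,c);print(b,wplane((327.6,221.4),.010,o,c))
to(b[0],b[1],.024)
E
```

```text
[0.5650831  0.17361132 0.086     ] [0.56514856 0.17720904 0.01      ]
tool shift mm [  2.6 181.2   0.9] rot deg [ 0.02  0.06 -0.02] rows 5 each [ 0.5 36.2  0.2]
```

Emit:
{"api": "step_arm", "payload": {
  "targets": [
    [1,20,0.5,0,0,0],
    [1,35,0,0,0,0],
    [0,35,0,0,0,0],
    [0,30,0,0,0,0],
    [0,25,0,0,0,0],
    [0,20,0,0,0,0],
    [0,16,0,0,0,0],
    [0,0,0,0,0,0]
  ]
}}

```text
time_s: 28.72
ee_pos: [0.5642, 0.1733, 0.0237]
eef_rot: [-1.572, 0.001, -0.249]
force: [-1.1, -0.2, -0.5]
grip_width: 0.0634
```

Emit:
{"api": "step_arm", "payload": {
  "targets": [
    [0,0,0,0,0,0],
    [0,0,0,0,0,0],
    [0,0,0,0,0,0],
    [0,0,0,0,0,0],
    [0,0,0,0,0,0]
  ],
  "gripper": -1
}}

```text
time_s: 29.35
ee_pos: [0.565, 0.1738, 0.025]
eef_rot: [-1.571, -0.001, -0.249]
force: [-1.9, -0.7, 5.8]
grip_width: 0.0374
```

Emit:
{"api": "step_arm", "payload": {
  "targets": [
    [0,-5,0,0,0,0],
    [0,-15,0,0,0,0],
    [0,-30,0,0,0,0],
    [0,-40,0,0,0,0],
    [0,-35,0,0,0,0],
    [0,-15,0,0,0,0],
    [0,0,0,0,0,0]
  ]
}}

```text
time_s: 30.22
ee_pos: [0.5649, 0.1738, 0.165]
eef_rot: [-1.57, -0.001, -0.249]
force: [-1.3, 0.1, -1.4]
grip_width: 0.0382
```

```bash
python3 - <<'E'
from h import *
o=get_obs();show(o)
to(.4365,.356,o["ee_pos"][2])
E
```

```text
{'time_s': 30.225, 'qpos': [0.2365, 0.424, 1.4491, 0.0, 1.2674, -1.0855], 'ee_pos': [0.5649, 0.1738, 0.165], 'eef_rot': [-1.5702, -0.001, -0.2488], 'force': [-1.2983, 0.1343, -1.4246], 'grip_width': 0.0382}
tool shift mm [-1.693e+02 -1.000e-01  1.450e+02] rot deg [-0.03  0.07  0.06] rows 4 each [-42.3  -0.   36.2]
```

Emit:
{"api": "step_arm", "payload": {
  "targets": [
    [-12,0,10,0,0,0],
    [-26,0,22,0,0,0],
    [-32,0,28,0,0,0],
    [-34,0,29,0,0,0],
    [-30,0,26,0,0,0],
    [-20,0,17,0,0,0],
    [-10,0,8,0,0,0],
    [-5,0,5,0,0,0],
    [0,0,0,0,0,0]
  ]
}}

```text
time_s: 31.35
ee_pos: [0.4367, 0.3557, 0.1641]
eef_rot: [-1.571, 0.0, -0.249]
force: [0.0, 0.4, -1.1]
grip_width: 0.0375
```

```bash
python3 - <<'E'
from h import *
o=get_obs();show(o);c=camera("wrist");cv2.imwrite("pics/w13.png",c["pixels"][...,::-1])
print(wpix((.4365,.356,.01),o,c))
to(.4365,.356,.0255)
E
```

```text
{'time_s': 31.35, 'qpos': [0.6186, 0.3654, 1.5328, -0.0001, 1.2439, -0.7033], 'ee_pos': [0.4367, 0.3557, 0.1641], 'eef_rot': [-1.5712, 0.0003, -0.2489], 'force': [0.0354, 0.3734, -1.0599], 'grip_width': 0.0375}
[323.24917299 227.66041874]
tool shift mm [ -0.5 138.7   0.5] rot deg [ 0.02  0.04 -0.01] rows 4 each [-0.1 34.7  0.1]
```

View pics/w13.png

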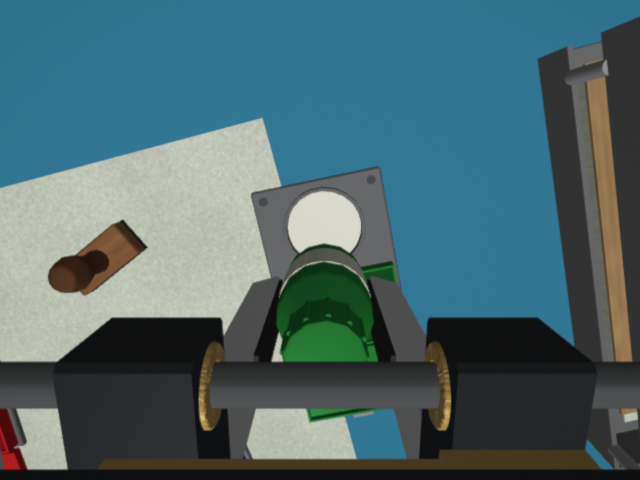

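The green cup is at (324.5,226), against a prediction of (323,228). I place green.

Emit:
{"api": "step_arm", "payload": {
  "targets": [
    [0,20,0,0,0,0],
    [0,35,0.5,0,0,0],
    [0,30,0,0,0,0],
    [0,22,0,0,0,0],
    [0,15,0,0,0,0],
    [0,9,0,0,0,0],
    [0,4,0,0,0,0],
    [0,2,0,0,0,0],
    [0,1,0,0,0,0],
    [0,1,0,0,0,0],
    [0,0,0,0,0,0]
  ]
}}

```text
time_s: 32.78
ee_pos: [0.4368, 0.3564, 0.0255]
eef_rot: [-1.571, -0.0, -0.249]
force: [0.0, 0.3, -0.5]
grip_width: 0.0377
```

Emit:
{"api": "step_arm", "payload": {
  "targets": [
    [0,0,0,0,0,0],
    [0,0,0,0,0,0],
    [0,0,0,0,0,0],
    [0,0,0,0,0,0]
  ],
  "gripper": 0.35
}}

```text
time_s: 33.28
ee_pos: [0.4368, 0.3564, 0.0255]
eef_rot: [-1.571, -0.0, -0.249]
force: [-0.6, 0.3, -0.3]
grip_width: 0.0635
```

Emit:
{"api": "step_arm", "payload": {
  "targets": [
    [0,-10,0,0,0,0],
    [0,-30,0,0,0,0],
    [0,-40,0,0,0,0],
    [0,-40,0,0,0,0],
    [0,-40,0,0,0,0],
    [0,-20,0,0,0,0],
    [0,0,0,0,0,0]
  ]
}}

```text
time_s: 34.15
ee_pos: [0.4371, 0.3567, 0.2073]
eef_rot: [-1.568, -0.002, -0.249]
force: [-0.3, 0.6, 0.3]
grip_width: 0.0637
```

```bash
python3 - <<'E'
from h import *
o=get_obs();show(o);c=camera("wrist");im=np.ascontiguousarray(c["pixels"][...,::-1])
cv2.imwrite("pics/w14c.png",cv2.resize(im[170:290,250:410],None,fx=5,fy=5,interpolation=cv2.INTER_CUBIC))
to(.597,-.194,.205)
E
```

```text
{'time_s': 34.15, 'qpos': [0.6194, 0.3282, 1.4797, -0.0, 1.3305, -0.7026], 'ee_pos': [0.4371, 0.3567, 0.2073], 'eef_rot': [-1.5683, -0.0021, -0.2488], 'force': [-0.2817, 0.6321, 0.3339], 'grip_width': 0.0637}
tool shift mm [ 290.8    0.5 -494. ] rot deg [-0.04  0.07  0.03] rows 11 each [ 26.4   0.  -44.9]
```

View pics/w14c.png

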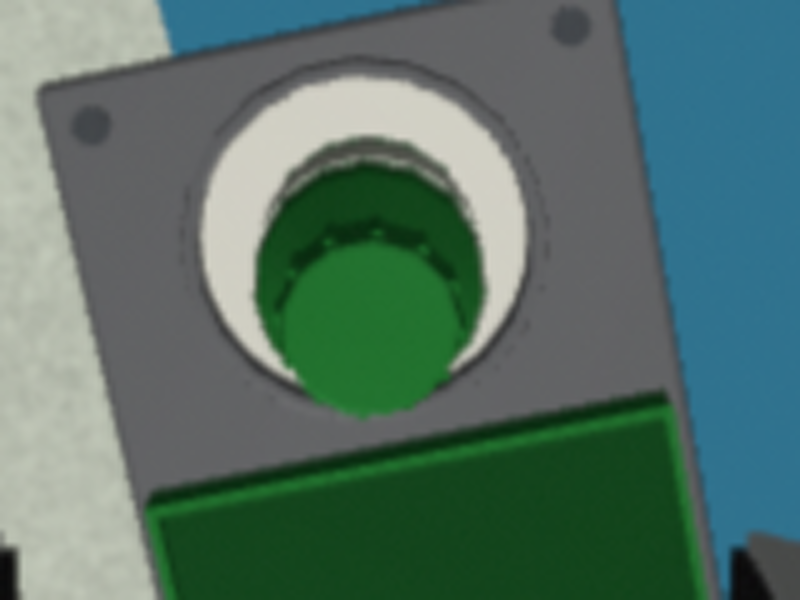

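Green is seated. Back to blue in the dish.

Emit:
{"api": "step_arm", "payload": {
  "targets": [
    [12,0,-20,0,0,0],
    [26,0,-45,0,0,0],
    [32,0,-55,0,0,0],
    [33,0,-55,0,0,0],
    [33,0,-56,0,0,0],
    [33,0,-56,0,0,0],
    [33,0,-56,0,0,0],
    [32,0,-55,0,0,0],
    [27,0,-45,0,0,0],
    [18,0,-31,0,0,0],
    [12,0,-20,0,0,0],
    [0,0,0,0,0,0]
  ]
}}

```text
time_s: 35.7
ee_pos: [0.5935, -0.1842, 0.2036]
eef_rot: [-1.571, 0.003, -0.251]
force: [0.4, 0.0, -1.0]
grip_width: 0.0634
```

```bash
python3 - <<'E'
from h import *
o=get_obs();show(o);c=camera("wrist");im=np.ascontiguousarray(c["pixels"][...,::-1])
print(wpix((.597,-.194,.086),o,c)); to(.597,-.194,.024)
cv2.imwrite("pics/w15c.png",cv2.resize(im[180:300,250:410],None,fx=5,fy=5,interpolation=cv2.INTER_CUBIC))
E
```

```text
{'time_s': 35.7, 'qpos': [-0.3598, 0.4639, 1.3008, -0.0001, 1.3795, -1.68], 'ee_pos': [0.5935, -0.1842, 0.2036], 'eef_rot': [-1.5706, 0.0026, -0.2506], 'force': [0.3737, 0.0084, -0.9598], 'grip_width': 0.0634}
[310.79255472 245.79405984]
tool shift mm [  6.5 180.   -9.8] rot deg [-0.02  0.02 -0.13] rows 4 each [ 1.6 45.  -2.4]
```

View pics/w15c.png

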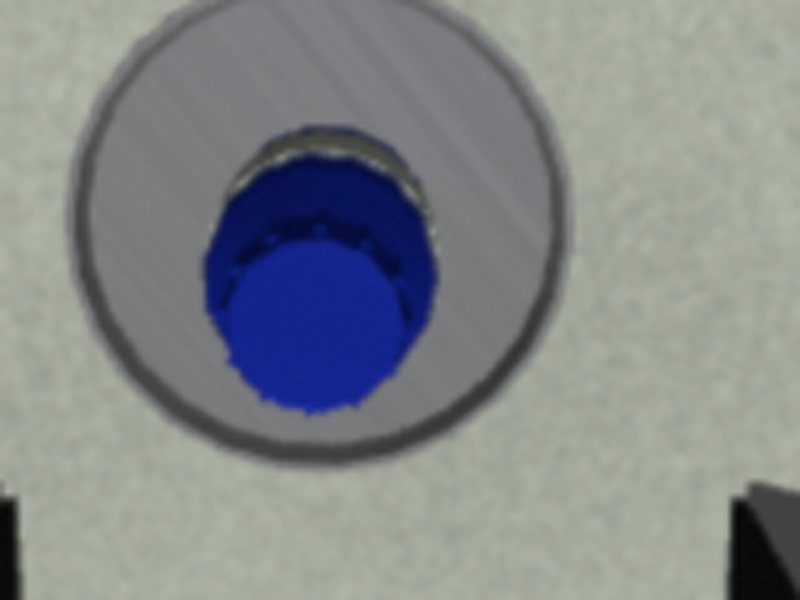

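The arm stopped about 10 mm short, because rows were clipped. The cap at (313.4,245) fits the expected bottle place. I correct the position first.

Emit:
{"api": "step_arm", "payload": {
  "targets": [
    [3,0,-5,0,0,0],
    [3,0,-4,0,0,0],
    [0,0,0,0,0,0]
  ]
}}

```text
time_s: 36.12
ee_pos: [0.5976, -0.1933, 0.2055]
eef_rot: [-1.571, -0.0, -0.249]
force: [-0.5, 0.8, 0.1]
grip_width: 0.0636
```

```bash
python3 - <<'E'
from h import *
o=get_obs();show(o);to(.597,-.1935,.024)
E
```

```text
{'time_s': 36.125, 'qpos': [-0.3711, 0.4765, 1.2783, -0.0, 1.3868, -1.6933], 'ee_pos': [0.5976, -0.1933, 0.2055], 'eef_rot': [-1.5708, -0.0001, -0.2487], 'force': [-0.5404, 0.8367, 0.0968], 'grip_width': 0.0636}
tool shift mm [ -0.6 181.5  -0.3] rot deg [0.   0.08 0.  ] rows 5 each [-0.1 36.3 -0.1]
```

Emit:
{"api": "step_arm", "payload": {
  "targets": [
    [0,20,0,0,0,0],
    [0,35,0,0,0,0],
    [0,35,0,0,0,0],
    [0,30,0,0,0,0],
    [0,25,0,0,0,0],
    [0,20,0,0,0,0],
    [0,16,0,0,0,0],
    [0,0,0,0,0,0]
  ]
}}

```text
time_s: 37.12
ee_pos: [0.5972, -0.1931, 0.0235]
eef_rot: [-1.571, 0.001, -0.249]
force: [-0.2, 0.1, -0.0]
grip_width: 0.0634
```

Emit:
{"api": "step_arm", "payload": {
  "targets": [
    [0,0,0,0,0,0],
    [0,0,0,0,0,0],
    [0,0,0,0,0,0],
    [0,0,0,0,0,0],
    [0,0,0,0,0,0]
  ],
  "gripper": -1
}}

```text
time_s: 37.75
ee_pos: [0.5978, -0.1935, 0.025]
eef_rot: [-1.571, -0.001, -0.249]
force: [-1.8, -1.2, 5.5]
grip_width: 0.0373
```

Emit:
{"api": "step_arm", "payload": {
  "targets": [
    [0,-5,0,0,0,0],
    [0,-15,0,0,0,0],
    [0,-30,0,0,0,0],
    [0,-40,0,0,0,0],
    [0,-35,0,0,0,0],
    [0,-15,0,0,0,0],
    [0,0,0,0,0,0]
  ]
}}

```text
time_s: 38.62
ee_pos: [0.5977, -0.1934, 0.165]
eef_rot: [-1.571, -0.001, -0.249]
force: [0.4, -0.2, -2.1]
grip_width: 0.0376
```

```bash
python3 - <<'E'
from h import *
o=get_obs();show(o)
to(.5645,.1767,o["ee_pos"][2])
E
```

```text
{'time_s': 38.625, 'qpos': [-0.3712, 0.5061, 1.3295, 0.0, 1.3048, -1.6932], 'ee_pos': [0.5977, -0.1934, 0.165], 'eef_rot': [-1.5709, -0.0012, -0.2488], 'force': [0.3862, -0.2432, -2.1346], 'grip_width': 0.0376}
tool shift mm [-1.233e+02 -2.000e-01  3.505e+02] rot deg [0.01 0.07 0.07] rows 8 each [-15.4  -0.   43.8]
```

Emit:
{"api": "step_arm", "payload": {
  "targets": [
    [-5,0,15,0,0,0],
    [-12,0,35,0,0,0],
    [-15,0,43,0,0,0],
    [-15,0,43,0,0,0],
    [-15,0,43,0,0,0],
    [-15,0,43,0,0,0],
    [-15,0,43,0,0,0],
    [-13,0,37,0,0,0],
    [-10,0,26,0,0,0],
    [-5,0,15,0,0,0],
    [-3,0,7.5,0,0,0],
    [0,0,0,0,0,0]
  ]
}}

```text
time_s: 40.12
ee_pos: [0.5645, 0.1766, 0.1641]
eef_rot: [-1.571, 0.0, -0.249]
force: [-0.4, -0.9, -2.0]
grip_width: 0.0377
```

```bash
python3 - <<'E'
from h import *
o=get_obs();show(o);c=camera("wrist");cv2.imwrite("pics/w16.png",c["pixels"][...,::-1])
print(wpix((.5645,.1767,.01),o,c))
to(.5645,.1767,.0255)
E
```

```text
{'time_s': 40.125, 'qpos': [0.2412, 0.4268, 1.447, -0.0001, 1.2682, -1.0808], 'ee_pos': [0.5645, 0.1766, 0.1641], 'eef_rot': [-1.5711, 0.0004, -0.2487], 'force': [-0.3875, -0.9182, -1.9608], 'grip_width': 0.0377}
[323.11179645 227.86573859]
tool shift mm [ -0.3 138.7   0.5] rot deg [ 0.02  0.05 -0.01] rows 4 each [-0.1 34.7  0.1]
```

View pics/w16.png

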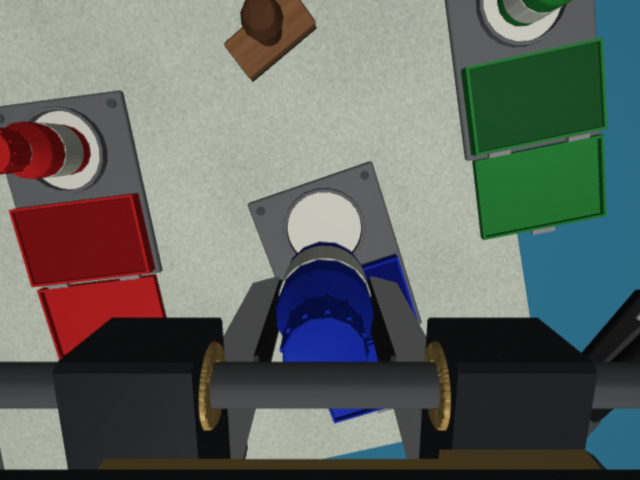

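The blue cup centre reads about (324.5,227), against a prediction of (323,228). I place blue.

Emit:
{"api": "step_arm", "payload": {
  "targets": [
    [0,20,0,0,0,0],
    [0,35,0.5,0,0,0],
    [0,30,0,0,0,0],
    [0,22,0,0,0,0],
    [0,15,0,0,0,0],
    [0,9,0,0,0,0],
    [0,4,0,0,0,0],
    [0,2,0,0,0,0],
    [0,1,0,0,0,0],
    [0,1,0,0,0,0],
    [0,0,0,0,0,0]
  ]
}}

```text
time_s: 41.55
ee_pos: [0.5648, 0.1772, 0.0256]
eef_rot: [-1.571, -0.0, -0.249]
force: [0.1, 0.2, -1.2]
grip_width: 0.0377
```

Emit:
{"api": "step_arm", "payload": {
  "targets": [
    [0,0,0,0,0,0],
    [0,0,0,0,0,0],
    [0,0,0,0,0,0],
    [0,0,0,0,0,0]
  ],
  "gripper": 0.35
}}

```text
time_s: 42.05
ee_pos: [0.5648, 0.1771, 0.0255]
eef_rot: [-1.571, -0.0, -0.249]
force: [0.3, 0.1, -0.5]
grip_width: 0.0632
```

Emit:
{"api": "step_arm", "payload": {
  "targets": [
    [0,-10,0,0,0,0],
    [0,-30,0,0,0,0],
    [0,-40,0,0,0,0],
    [0,-40,0,0,0,0],
    [0,-40,0,0,0,0],
    [0,-20,0,0,0,0],
    [0,0,0,0,0,0]
  ]
}}

```text
time_s: 42.92
ee_pos: [0.5652, 0.1773, 0.2074]
eef_rot: [-1.569, -0.003, -0.249]
force: [-0.6, 0.4, -0.8]
grip_width: 0.0635
```

```bash
python3 - <<'E'
from h import *
o=get_obs();show(o);c=camera("wrist");im=np.ascontiguousarray(c["pixels"][...,::-1])
cv2.imwrite("pics/w17c.png",cv2.resize(im[170:290,250:410],None,fx=3,fy=3,interpolation=cv2.INTER_CUBIC))
for n in("scene","side"): cv2.imwrite(f"pics/{n}9.png",camera(n)["pixels"][...,::-1])
to(.35,.36,.28)
E
```

```text
{'time_s': 42.925, 'qpos': [0.2421, 0.3915, 1.394, -0.0, 1.3528, -1.0799], 'ee_pos': [0.5652, 0.1773, 0.2074], 'eef_rot': [-1.5693, -0.0029, -0.2488], 'force': [-0.5633, 0.4162, -0.7846], 'grip_width': 0.0635}
tool shift mm [-252.9  -75.4  124.5] rot deg [ 0.05  0.07 -0.08] rows 6 each [-42.2 -12.6  20.8]
```

View pics/w17c.png

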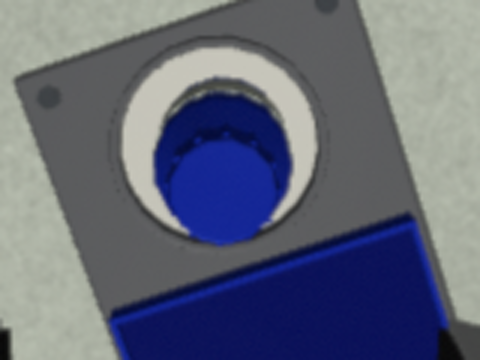

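View pics/scene9.png

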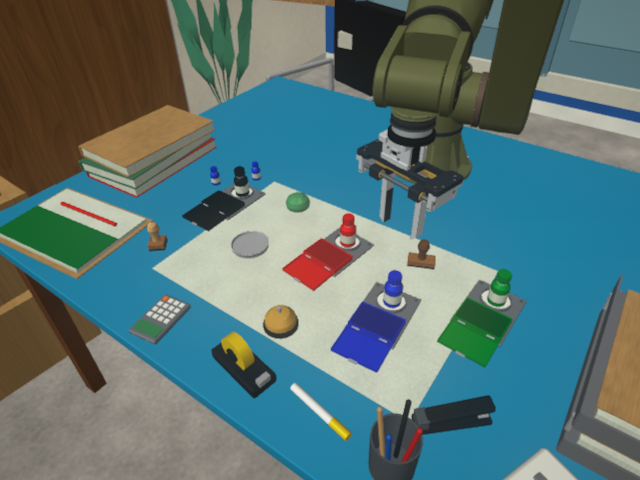

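View pics/side9.png

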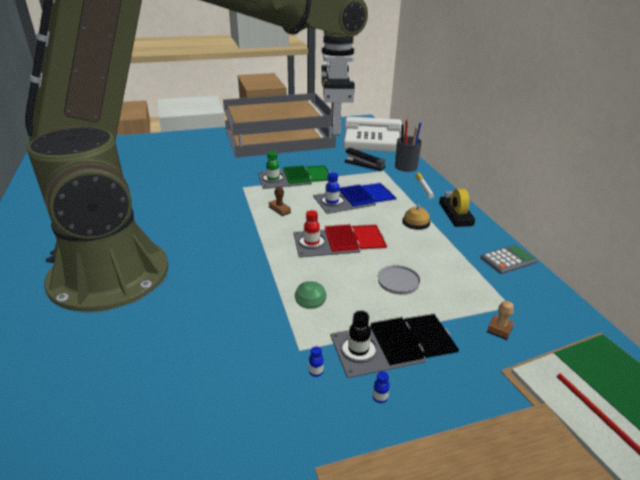

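All four bottles stand upright in their own cups: black at scene (240,182), red at (347,231), blue at (393,290) and green at (500,290). The dish is empty and the gripper is clear above everything, so I hand in.

```bash
python3 - <<'E'
from station import job
print(job.hand_in())
E
```

```text
the job is handed in; nothing more can be done
None
```

All four bottles now stand upright in the drip cups of their own colour, and I handed the job in at about 43 s. The hand-in gave no verdict.

**What I did:** I parked the large blue bottle in the dish. Then I moved black, red and green each to its own station, and last took blue from the dish to the blue station. I did not touch the two small blue bottles.

**Last checks:** After each release, a close wrist picture showed the bottle upright, released and near the middle of its cup. The final scene and side pictures agree, with the dish empty and the gripper clear at about 0.2 m.

**What disagreed:**
- Heights from the two fixed cameras came out 1–6 mm too low, so I used the heights given in the task. Cup positions from the wrist camera agreed with theirs to about 2 mm.
- One fast move stopped about 10 mm short; I corrected it before grasping blue in the dish.
- Each time the gripper closed, the wrist showed about 6 N; this was gone once the bottle was lifted.

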